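# Charge a screw feed with fipple plugs from a held chute

### The job

Charge the screw feed with the three yew plugs lying in the brass chute: carry the chute level to the feed, rest its lip on the rolled rim of the magazine's mouth and draw it up by feel until its stop bar is against the rim. Then tip it up about the rim so that all three plugs slide down into the magazine, keeping the lip hooked and bearing lightly on the rim (a few newtons) the whole time, for the magazine is only pinched in place and must not be leaned on. Finally set the empty chute down upright on the bench, let go of it, and leave the other things on the bench as they are.

Things in the scene. Friction and masses are not known exactly. Their poses are not given: they have to be found in the camera images.
- feed: Brass screw feed, screwed to the bench at a different place and yaw each time. Origin: on the bench under the middle of the magazine; y points from the knob (44 mm wide, at y = -134 mm) along screw and ram to the magazine and the delivery nozzle (ends at y = 57 mm, 57 mm high); x points to the side it is loaded from, away from the robot; z up. Base plate 70 x 222 x 12 mm.
- feed_mouth (a point): On the feed, mid-mouth of its magazine (x = 0, 122 mm up), axes as the feed's. The magazine is an upright open-topped brass box, inside 27 mm (x) by 38 mm (y), over a bed floor 29 mm above the bench. Its mouth flares to cheeks 49 mm apart (y; tops 140 to 160 mm up) and a back plate at x = -23 mm (top 151 to 171 mm up) and is open to +x, over the sill.
- feed_sill (a point): Where the axis of the sill's rolled rim lies on average: x = 17 mm, 122 mm up; axes as the feed's. The rim is a round bar 6 mm thick along y, reached from +x. The magazine is set up or down to suit the batch and pinched, so the true axis lies up to 10 mm above or below this point (112 to 132 mm up), which no pose tells: find it by touch. It stands firm under 18 N.
- chute_grip (a point): Brass chute, a straight trough standing on two cross bars: midpoint between its dark wooden grip cheeks, 25 mm above the bench. Cheeks 44 mm long (x), 26 mm high, 51 mm over their outsides (y). x runs along the trough to its closed rear end (x = 85 mm); the open lip points to -x; z up when level. Mass 0.13 to 0.23 kg, balanced at the cheeks, plus the plugs.
- chute_lip (a point): Middle of the chute's open end at the floor's underside, 87 mm from chute_grip to -x and 17 mm lower (8 mm above the bench); axes as chute_grip. Trough 41 mm wide outside, 37 mm inside, wall tops 24 mm above this point, floor 2 mm thick. A stop bar 8 mm deep crosses under the floor, its front face 13 mm behind the lip (x = -74 mm from chute_grip).
- chute_hook (a point): On the chute, where the axis of the feed's 6 mm rim lies when it is properly hooked (floor resting on the rim, stop bar against it): x = -77 mm, y = 0, z = -20 mm from chute_grip, so 3 mm under the floor and 3 mm ahead of the stop bar; axes as chute_grip. Tipping about this point (rear up, lip down) keeps both contacts.
- plug1_center (a point): Fipple plug of yew: a cylinder 22 mm in diameter, 34 mm long, with a flat planed along one side (19.5 mm over the flat), about 10 g: its centre; y along its length. Nearest the lip of three that lie across the chute on their flats, one behind the other. They begin to slide when the chute is tipped by 18 to 28 degrees; 40 degrees runs them all out.
- plug2_center (a point): The middle one of the three like plugs in the chute: its centre
- plug3_center (a point): The rearmost of the three like plugs in the chute: its centre
- hone_center (a point): Bystander: grey stone honing block 50 x 150 x 26 mm: its centre
- whistle_center (a point): Bystander: pitted brass whistle tube 25 mm thick, 420 mm long (along y), on cork rests, top 43 mm above the bench: the tube's middle
- scribe_center (a point): Bystander: bent steel scribe 130 mm long, 7 mm thick: middle of its straight part
Things that resemble listed ones, but are neither listed nor needed, are in the scene too. Of the things that look like the part that bears chute_grip, take the one that is farthest to the robot's right at the start.

How it is judged:
By the outcome, as a careful person would: the job done as asked, in the order asked, and still so for the second after the job is handed in, with the robot touching nothing.
It also fails if it takes over 67 s, if anything falls off the work surface, if the arm or the gripper's body presses on something with over 40 N, if the wrist force passes 120 N, or if a joint passes its speed limit or range.

### The arm

A 6-joint arm with a two-finger parallel gripper is mounted at the origin on the work surface. World frame = base frame: x ahead of the robot, y to its left, z up, the work surface at z = 0. Lengths are in m, angles in rad, forces in N, time in s.
With the tool pointing down it reaches from about 0.375 to 0.9 m from the base axis. Payload 3.1 kg.
Tool frame: the origin (TCP) lies midway between the tips of the shut fingers; the grasp point (between the pads) lies 19 mm behind it; x points along the fingers, y is the direction in which the jaws open and shut, and the axes are right-handed (so a half turn about x gives the same grasp; the last joint's range is limited). The gripper opens to 85 mm and grips with 20 to 120 N. Pads are 22 mm wide; open, the fingers measure 114 mm over their backs; the gripper's body (76 mm by 85 mm) begins 54 mm behind the grasp point. The pads swing forward as they close: fully open they stand 13 mm farther back than shut.
Start: joints at [-1.496, 0.527, 1.433, -0, 1.181, -0.178], TCP at [0.157, -0.605, 0.211] pointing down, gripper open.
Joint ranges: [-3.08, 3.08], [-0.75, 2.2], [0.22, 2.44], [-1.43, 4.57], [0, 2.65], [-2.85, 2.85]. Speed limits (rad/s): [2.79, 2.79, 3.14, 3.14, 3.14, 3.14].

### API

Orientations are given as a 3x3 rotation matrix whose columns are the frame's x, y, z axes.
In Python, from plant import sensors, camera, get_calibration, r gives the robot as it stands.
- The arm moves only by the tool move_arm, never from a script. Its argument "commands" is a list of rows, each a list of 4 numbers: the shift along the tool's x, y, z in cm, then the turn about the tool's x in degrees. A call has 1 to 5 rows; each row shifts and turns the pose as measured when the row begins, along the tool's axes as they then stand; what a row does not reach is not made up. A row lasts 1/12 s, in which the tool goes at most 41.7 mm and 7.16 degrees, less where a joint would pass 70% of its speed; a pose out of reach is approached as far as the arm can. A call is refused whole if a number of a shift passes 4.17 or a number of a turn 7.16, either way. A call with a gripper value outside its range is refused whole. "hand" is the opening, from 0 (shut) to 1 (fully open), set as the call begins (left out, the last holds). The fingers move at their own pace and stop on an object; "grip_force" is the grip in N (left out, the last holds). Time passes only in rows, so rows that do not move let the fingers close. It gives the time, the measured TCP pose, the force and the opening at its end, in the units of the state.
- sensors.get_state(): the state, without advancing time (a new reading comes with each control period).
- camera(name): name is "scene" or "top" or "wrist"; returns (picture, depth): 420x560x3 uint8, red, green, blue; 420x560 float32, m along the optical axis (not along the pixel's ray), 0 where there is no reading.
- get_calibration(name): a dict with "camera_matrix" (3x3 intrinsics, pixels), "R" (3x3) and "t" (3): a world point X has camera coordinates R X + t. Camera axes: x right, y down, z forward; pixel columns grow to the right and rows downward; lengths in m; the calibration is good to about 2 mm. A picture is of the moment at which its call begins: read the wrist's pose just before it. get_calibration takes no time and is no camera call; for the wrist camera it gives the pose at the moment of the call.
- r.sign_off(): hands the job in, once; it reports no verdict.
The state is a dict: "time": time; "joints": joint angles; "joint_velocities": joint speeds; "effort": joint torques, N m; "eef_pos": TCP position; "tcp_rot": TCP orientation; "force": force on the tool from outside, world axes, zero at the start; "wrist_torque": the same for the moment, N m; "opening": opening from 0.0 (shut) to 1.0 (fully open).
Only numpy, scipy, OpenCV 4.12 (cv2) and the standard library are available. Lean on these libraries where they do the work, as an engineer would, in place of code of your own. Each camera call takes 0.05 s, during which the arm holds its last target. There are 200 camera calls.

## Working session

There is one attempt and no reset: what is moved stays moved. The work goes in short steps, Python scripts to look and compute and a tool call to move; the robot and the scene stay as the last step left them, time stands still between calls to the robot, and variables do not carry over. Pictures are saved under pics/ and viewed, about 8 in all and at most 12, crops included, and the job is handed in when it is done.

Besides the shell and the picture viewer there is one more tool, called after "Request:" as name(argument=value, ...) on one line, values as JSON. move_arm: Moves the arm, as the interface text tells. Its arguments: {"type":"object","properties":{"commands":{"type":"array","items":{"type":"array","items":{"type":"number"}}},"hand":{"type":"number"},"grip_force":{"type":"number"}},"required":["commands"]}

```bash
ls; mkdir -p pics
cat > h.py <<'E'
import numpy as np, cv2
from plant import sensors, camera, get_calibration, r
def snap(n,fn):
    c=get_calibration(n); im,d=camera(n); np.savez('pics/'+fn+'.npz',im=im,d=d,K=c['camera_matrix'],R=c['R'],t=c['t']); cv2.imwrite('pics/'+fn+'.png',im[:,:,::-1])
def pt(fn,u,v,z=None):
    f=np.load('pics/'+fn+'.npz'); K,R,t,d=f['K'],f['R'],np.ravel(f['t']),f['d']
    ray=np.linalg.inv(K)@[u,v,1]
    C=-R.T@t; D=R.T@ray
    s=(z-C[2])/D[2] if z is not None else np.median(d[v-1:v+2,u-1:u+2])
    return C+s*D
E
python3 - <<'E'
from h import *
for n in ['scene','top','wrist']: snap(n,n+'0')
a=cv2.imread('pics/scene0.png');b=cv2.imread('pics/top0.png')
print(sensors.get_state())
E
```

```text
pics
{'time': 0.15, 'joints': array([-1.49551010e+00,  5.28276349e-01,  1.43359097e+00, -4.05069966e-05,
        1.18139145e+00, -1.78493670e-01]), 'joint_velocities': array([-6.42109014e-05, -2.03627035e-03, -2.83974639e-03,  6.57294345e-04,
       -1.87424463e-04, -6.88252017e-04]), 'effort': array([ 9.08020957e-04, -4.42745519e+01, -1.78276759e+01, -2.27446517e-04,
        5.62778092e-03, -4.03008954e-06]), 'eef_pos': array([ 0.15689228, -0.60439627,  0.21004928]), 'tcp_rot': array([[-1.62685864e-04,  2.51079356e-01, -9.67966492e-01],
       [ 1.65858363e-03, -9.67965106e-01, -2.51079276e-01],
       [-9.99998611e-01, -1.64630042e-03, -2.58961870e-04]]), 'force': array([ 0.42836911, -0.1254254 ,  0.15088841]), 'wrist_torque': array([0.00971747, 0.00032381, 0.0065243 ]), 'opening': 1.002035517081981}
```

View pics/top0.png

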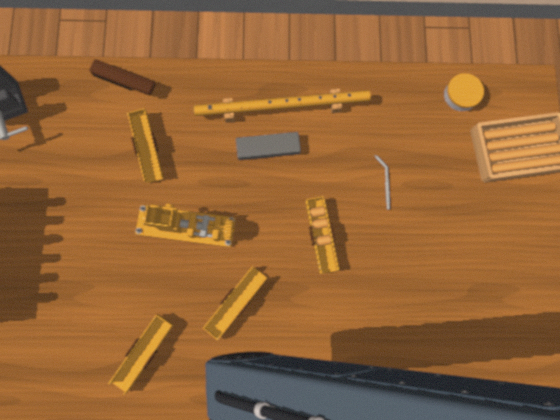

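View pics/scene0.png

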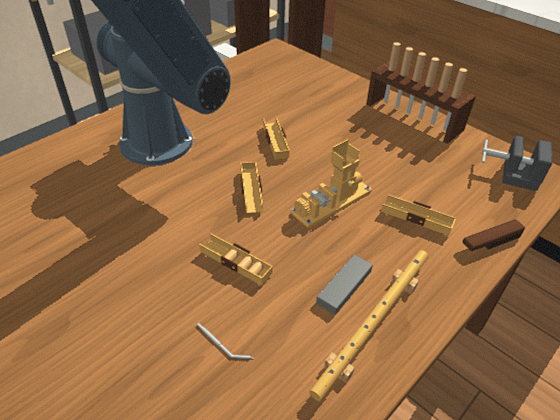

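Run:
```python
from h import *
np.set_printoptions(precision=4,suppress=True)
for u,v in [(322,235),(145,147),(236,303),(141,353),(186,226),(268,146),(283,103),(387,187),(465,92),(520,148)]: print(u,v,pt('top0',u,v))
a=cv2.imread('pics/top0.png')
c=cv2.resize(a[185:285,290:360],None,fx=5.5,fy=5.5,interpolation=cv2.INTER_CUBIC)
d=cv2.resize(a[195:255,130:245],None,fx=5.5,fy=5.5,interpolation=cv2.INTER_CUBIC)[:, :]
s=cv2.imread('pics/scene0.png')
e=cv2.resize(s[225:295,190:280],None,fx=4.4,fy=4.4,interpolation=cv2.INTER_CUBIC)
f=cv2.resize(s[135:230,285:375],None,fx=4.4,fy=4.4,interpolation=cv2.INTER_CUBIC)
o=np.zeros((550,790,3),np.uint8); o[:,:385]=c; cv2.imwrite('pics/c1.png',np.hstack([c, cv2.copyMakeBorder(cv2.resize(e,(396,308)),0,242,0,0,0)]))
d=cv2.resize(d,(400,int(400*60/115)))
cv2.imwrite('pics/c2.png',np.hstack([cv2.copyMakeBorder(d,0,418-d.shape[0],0,0,0),f]))
```

```text
322 235 [ 0.5028 -0.1477  0.0177]
145 147 [0.7103 0.2705 0.0097]
236 303 [0.3481 0.0469 0.0073]
141 353 [0.2393 0.2521 0.0095]
186 226 [0.5156 0.159  0.0495]
268 146 [ 0.712  -0.0214  0.0255]
283 103 [ 0.8139 -0.0558  0.0405]
387 187 [ 0.6205 -0.305   0.0079]
465 92 [ 0.8526 -0.4965  0.0351]
520 148 [ 0.7217 -0.6335  0.0094]
```

View pics/c1.png

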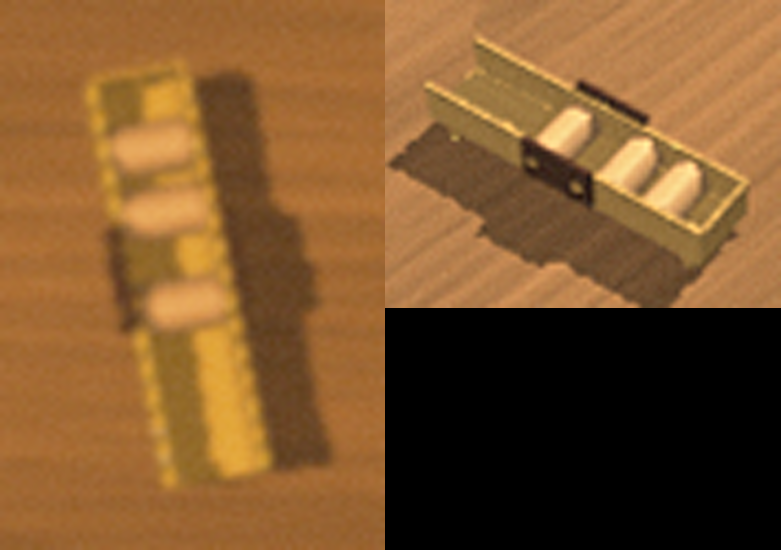

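View pics/c2.png

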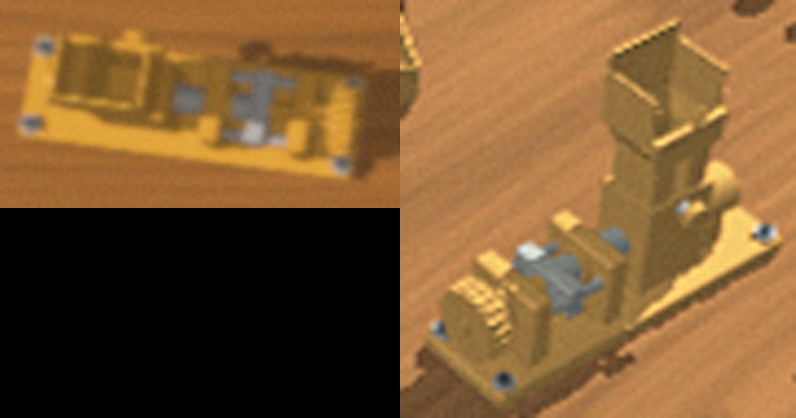

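Candidates for the chute in the top image are (322,235), loaded with plugs; (145,147); (236,303); and (141,353). Only the first holds plugs, and it is also the farthest right (y = -0.148), so I take that one. Its lip points at the robot, and the feed is at (186,226) with its mouth at about (155,217).

Run:
```python
from h import *
np.set_printoptions(precision=4,suppress=True)
c=get_calibration('wrist');s=sensors.get_state();R=c['R'];C=-R.T@np.ravel(c['t'])
T=s['tcp_rot'];print('cam in tool',T.T@(C-s['eef_pos']),'\naxes in tool',T.T@R.T,c['camera_matrix'])
for n in['scene','top']:
  c=get_calibration(n);print(n,-c['R'].T@np.ravel(c['t']))
```

```text
cam in tool [-0.1631 -0.0001 -0.0776] 
axes in tool [[-0.0009 -0.3044  0.9526]
 [ 1.     -0.0001  0.0009]
 [-0.0002  0.9526  0.3044]] [[307.4027   0.     281.1242]
 [  0.     307.4027 206.9331]
 [  0.       0.       1.    ]]
scene [ 1.0603 -0.6003  0.8553]
top [ 0.3549 -0.0172  1.0988]
```

Request:
move_arm(commands=[[0, -2.5, -3.1, 1], [0, -2.5, -3.1, 1], [0, -2.5, -3.1, 1], [0, -2.5, -3.1, 1], [0, -2.5, -3.1, 1]])

```text
time: 0.57
eef_pos: [0.2792, -0.4523, 0.2072]
tcp_rot: [[-0.002, 0.148, -0.989], [-0.004, -0.989, -0.148], [-1.0, 0.003, 0.002]]
force: [1.8, 0.3, 0.8]
opening: 0.999
```

Request:
move_arm(commands=[[0, -2.5, -3.1, 0], [0, -2.5, -3.1, 0], [0, -2.5, -3.1, 0], [0, -2.5, -3.1, 0], [0, -2.5, -3.1, 0]])

```text
time: 0.98
eef_pos: [0.4181, -0.297, 0.2058]
tcp_rot: [[-0.003, 0.144, -0.99], [-0.002, -0.99, -0.144], [-1.0, 0.001, 0.003]]
force: [0.3, -0.6, -0.5]
opening: 1.002
```

Request:
move_arm(commands=[[0, -3.1, -2.5, 0], [0, -3.1, -2.5, 0], [0, -3.1, -2.5, 0], [0, -3.1, -2.5, 0], [0, 0, 0, 0]])

```text
time: 1.4
eef_pos: [0.5057, -0.1477, 0.2049]
tcp_rot: [[-0.0, 0.15, -0.989], [0.0, -0.989, -0.15], [-1.0, -0.0, 0.0]]
force: [-0.9, 0.4, -0.8]
opening: 1.005
```

Run:
```python
from h import *
np.set_printoptions(precision=4,suppress=True)
snap('wrist','w1');a=cv2.imread('pics/w1.png');cv2.imwrite('pics/w1b.png',cv2.resize(a,(800,600),interpolation=cv2.INTER_CUBIC))
```

```text
(no output)
```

View pics/w1b.png

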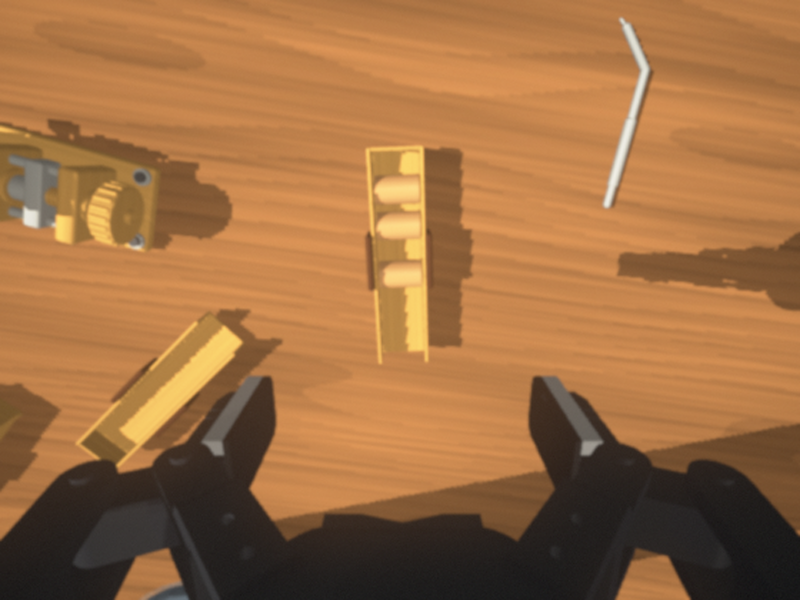

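Run:
```python
from h import *
np.set_printoptions(precision=4,suppress=True)
f=np.load('pics/w1.npz')
P={'RL':(368,149),'RR':(423.5,148.5),'LL':(380.5,361),'LR':(427.5,360)}
for k,(u,v) in P.items(): print(k,pt('w1',u*.7,v*.7,0.032))
# top view pts from c1 crop (scale 5.5, off 290,185)
for k,(u,v) in {'RL':(92,78),'RR':(184,66),'LL':(168,487),'LR':(270,468)}.items(): print('top',k,pt('top0',290+u/5.5,185+v/5.5,0.032))
# depth cloud
d=f['d'];K,R,t=f['K'],f['R'],np.ravel(f['t'])
v,u=np.mgrid[95:260,245:310];z=d[95:260,245:310]
X=np.stack([(u-K[0,2])/K[0,0]*z,(v-K[1,2])/K[1,1]*z,z],-1)
W=(X-t)@R
h=W[...,2];m=(h>0.027)&(h<.04)
w=W[m];print(m.sum(),w.min(0),w.max(0))
(c,s,a)=cv2.minAreaRect((w[:,:2]*1000).astype(np.float32));print(c,s,a,cv2.boxPoints((c,s,a)), np.percentile(h[m],[50,90,99]))
```

```text
RL [ 0.5831 -0.1115  0.032 ]
RR [ 0.5895 -0.1513  0.032 ]
LL [ 0.4164 -0.1436  0.032 ]
LR [ 0.4233 -0.1826  0.032 ]
top RL [ 0.5835 -0.1117  0.032 ]
top RR [ 0.5891 -0.1503  0.032 ]
top LL [ 0.4139 -0.1417  0.032 ]
top LR [ 0.4219 -0.1835  0.032 ]
2284 [ 0.4167 -0.1822  0.027 ] [ 0.5921 -0.1097  0.04  ]
(504.3840637207031, -145.93016052246094) (171.79774475097656, 50.67837142944336) 9.770089149475098 [[ 415.4311 -135.5351]
 [ 424.0309 -185.4785]
 [ 593.337  -156.3252]
 [ 584.7372 -106.3819]] [0.0313 0.0371 0.0389]
```

Request:
move_arm(commands=[[3, -0.06, -1.76, -0.28], [3, -0.06, -1.76, -0.28], [3, -0.06, -1.76, -0.28], [3, -0.06, -1.76, -0.28], [2.5, -0.06, -1.76, -0.28]])

```text
time: 1.87
eef_pos: [0.5951, -0.1391, 0.0617]
tcp_rot: [[0.009, 0.175, -0.985], [-0.011, -0.985, -0.175], [-1.0, 0.013, -0.007]]
force: [0.2, -1.0, -0.2]
opening: 0.996
```

Request:
move_arm(commands=[[1, 0, 0, 0], [0, 0, 0, 0]])

```text
time: 2.03
eef_pos: [0.5941, -0.1404, 0.0451]
tcp_rot: [[0.002, 0.174, -0.985], [-0.009, -0.985, -0.174], [-1.0, 0.009, -0.001]]
force: [-1.7, 0.8, -0.5]
opening: 1.001
```

Request:
move_arm(commands=[[0.6, -0.3, 0, 0], [0.6, -0.3, 0, 0], [0.5, -0.2, 0, 0], [0.3, 0, 0, 0], [0, 0, 0, 0]])

```text
time: 2.45
eef_pos: [0.5901, -0.1355, 0.0268]
tcp_rot: [[0.003, 0.17, -0.985], [-0.01, -0.985, -0.17], [-1.0, 0.011, -0.001]]
force: [-0.1, -0.1, 0.2]
opening: 0.997
```

Request:
move_arm(commands=[[0.4, -0.2, -0.15, 0], [0.4, -0.2, -0.15, 0], [0, 0, 0, 0]])

```text
time: 2.7
eef_pos: [0.5933, -0.1314, 0.0204]
tcp_rot: [[0.007, 0.169, -0.986], [-0.012, -0.985, -0.169], [-1.0, 0.013, -0.004]]
force: [0.1, 0.0, -0.1]
opening: 1.0
```

Run:
```python
from h import *
np.set_printoptions(precision=4,suppress=True)
print(sensors.get_state()['eef_pos']);snap('wrist','w2');a=cv2.imread('pics/w2.png');cv2.imwrite('pics/w2b.png',cv2.resize(a[130:420,100:460],None,fx=2,fy=2,interpolation=cv2.INTER_CUBIC))
```

```text
[ 0.5933 -0.1314  0.0204]
```

View pics/w2b.png

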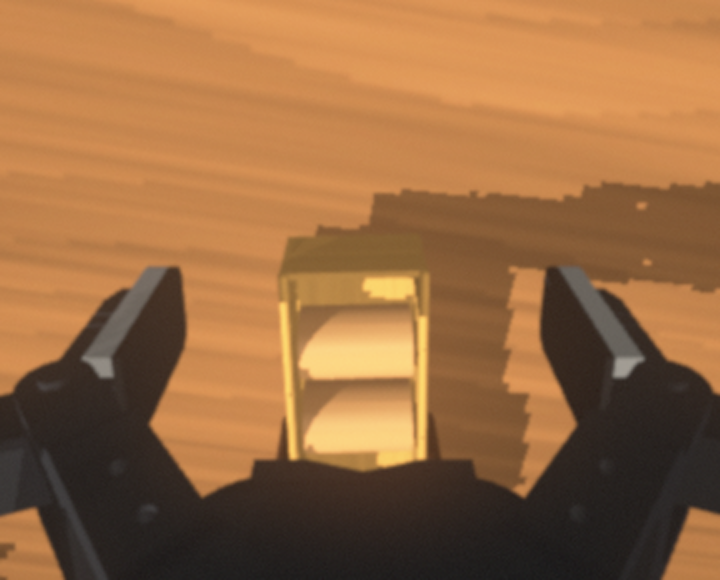

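The chute's rear end is centred between the pads: its walls are at columns 280 and 428, and the pads at 180 and 545. I close the gripper.

Request:
move_arm(commands=[[0, 0, 0, 0], [0, 0, 0, 0], [0, 0, 0, 0], [0, 0, 0, 0], [0, 0, 0, 0]], hand=0, grip_force=40)

```text
time: 3.17
eef_pos: [0.5942, -0.1315, 0.0213]
tcp_rot: [[0.008, 0.17, -0.985], [-0.013, -0.985, -0.17], [-1.0, 0.014, -0.006]]
force: [0.1, 0.2, 0.5]
opening: 0.3
```

Request:
move_arm(commands=[[0, 0, 0, 0], [0, 0, 0, 0], [0, 0, 0, 0], [0, 0, 0, 0], [0, 0, 0, 0]], grip_force=120)

```text
time: 3.58
eef_pos: [0.5942, -0.1317, 0.0213]
tcp_rot: [[0.008, 0.17, -0.985], [-0.013, -0.985, -0.17], [-1.0, 0.014, -0.006]]
force: [0.4, 0.9, -0.0]
opening: 0.002
```

Request:
move_arm(commands=[[-0.3, 0, 0, 0], [-0.3, 0, 0, 0], [-0.3, 0, 0, 0], [-0.3, 0, 0, 0], [0, 0, 0, 0]])

```text
time: 4.0
eef_pos: [0.5941, -0.1316, 0.0346]
tcp_rot: [[0.008, 0.17, -0.985], [-0.013, -0.985, -0.17], [-1.0, 0.014, -0.006]]
force: [-0.4, -0.6, 0.2]
opening: 0.002
```

Run:
```python
from h import *
np.set_printoptions(precision=4,suppress=True)
s=sensors.get_state();print(s['eef_pos'],s['force'],s['wrist_torque'],s['opening'])
snap('wrist','w3');snap('scene','s3')
a=cv2.imread('pics/w3.png')[130:420,100:460];b=cv2.imread('pics/s3.png')
b=b[170:330,140:320]
cv2.imwrite('pics/w3b.png',np.hstack([cv2.resize(a,(430,346)),cv2.resize(b,(366,346),interpolation=cv2.INTER_CUBIC)]))
```

```text
[ 0.5941 -0.1316  0.0346] [-0.4488 -0.5981  0.1524] [ 0.0427 -0.0114 -0.0062] 0.0024702476268599217
```

View pics/w3b.png

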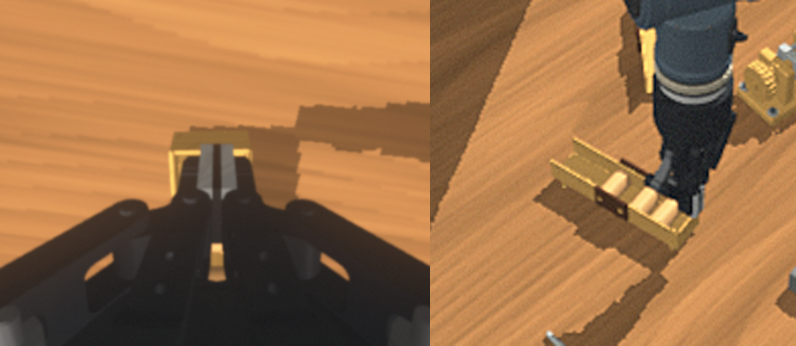

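The grasp missed: the fingers shut above or behind the walls, because the overlap was too small. I reopen, lift and measure the rear end again.

Request:
move_arm(commands=[[-2, 0, 0, 0], [-2, 0, 0, 0], [-2, 0, 0, 0], [-1, 0, 0, 0], [0, 0, 0, 0]], hand=1)

```text
time: 4.52
eef_pos: [0.5915, -0.1299, 0.1045]
tcp_rot: [[0.002, 0.17, -0.985], [-0.01, -0.985, -0.17], [-1.0, 0.011, -0.0]]
force: [0.9, 0.6, 0.1]
opening: 0.711
```

Request:
move_arm(commands=[[0, 0, 0, 0], [0, 0, 0, 0], [0, 0, 0, 0]])

```text
time: 4.77
eef_pos: [0.5908, -0.1297, 0.1034]
tcp_rot: [[0.001, 0.17, -0.985], [-0.01, -0.985, -0.17], [-1.0, 0.01, 0.0]]
force: [-0.2, -0.2, -0.1]
opening: 1.001
```

```bash
cat >> h.py <<'E'
def cloud(fn):
    f=np.load('pics/'+fn+'.npz');z=f['d'];K,R,t=f['K'],f['R'],np.ravel(f['t'])
    v,u=np.mgrid[:420,:560]
    return (np.stack([(u-K[0,2])/K[0,0]*z,(v-K[1,2])/K[1,1]*z,z],-1)-t)@R
E
python3 - <<'E'
from h import *
np.set_printoptions(precision=4,suppress=True)
s=sensors.get_state();print(s['eef_pos'],s['tcp_rot'][:,1])
snap('wrist','w4');W=cloud('w4');h=W[...,2]
m=(h>.024)&(h<.036)&(W[...,0]>.4)&(W[...,0]<.65)&(abs(W[...,1]+.147)<.06)
w=W[m];print(m.sum(),np.percentile(h[m],[10,50,90]))
r_=cv2.minAreaRect((w[:,:2]*1000).astype(np.float32));print(r_,cv2.boxPoints(r_))
snap('top','t4');W=cloud('t4');h=W[...,2]
m=(h>.02)&(h<.036)&(W[...,0]>.38)&(W[...,0]<.65)&(abs(W[...,1]+.147)<.06)
r_=cv2.minAreaRect((W[m][:,:2]*1000).astype(np.float32));print(r_,cv2.boxPoints(r_))
a=cv2.imread('pics/w4.png')[100:380,140:420];cv2.imwrite('pics/w4b.png',cv2.resize(a,(560,560),interpolation=cv2.INTER_CUBIC))
E
```

```text
[ 0.5908 -0.1297  0.1034] [ 0.1698 -0.9854  0.01  ]
3566 [0.0256 0.0291 0.0335]
((512.0712890625, -144.16522216796875), (156.58526611328125, 51.55582046508789), 11.400225639343262) [[ 430.228  -134.3713]
 [ 440.4186 -184.91  ]
 [ 593.9146 -153.9591]
 [ 583.724  -103.4205]]
((0.0, 0.0), (0.0, 0.0), 0.0) [[0. 0.]
 [0. 0.]
 [0. 0.]
 [0. 0.]]
```

View pics/w4b.png

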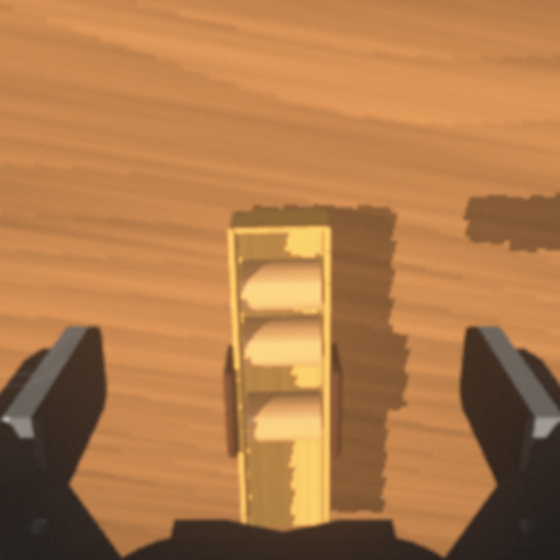

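Run:
```python
from h import *
np.set_printoptions(precision=4,suppress=True)
s=sensors.get_state();T=s['tcp_rot'];p=s['eef_pos']
for u,v in [(255.2,214.2),(305,213.8)]: print(pt('w4',u,v,.032))
for fn,pp in [('w4',p)]:
  W=cloud(fn);L=(W-p)@T
  m=(L[...,0]>-.05)&(abs(L[...,1])<.08)&(W[...,2]>.06)&(abs(L[...,2])<.05)
  l=L[m];print(m.sum(),l.min(0),l.max(0))
  for a in np.arange(-.05,.005,.005):
    k=l[(l[:,0]>a)&(l[:,0]<a+.005)]
    if len(k): print(a,len(k),k.min(0)[1:],k.max(0)[1:], np.abs(k[:,1]).min())
W=cloud('w3');p3=np.array([.5941,-.1316,.0346]);L=(W-p3)@T
m=(L[...,0]>-.05)&(abs(L[...,1])<.03)&(W[...,2]>.036)&(abs(L[...,2])<.05)
l=L[m]
for a in np.arange(-.05,.005,.005):
    k=l[(l[:,0]>a)&(l[:,0]<a+.005)]
    if len(k): print('shut',a,len(k),k.min(0)[1:],k.max(0)[1:])
```

```text
[ 0.5841 -0.1105  0.032 ]
[ 0.5911 -0.1501  0.032 ]
1636 [-0.05   -0.0562 -0.012 ] [-0.0333  0.0565  0.011 ]
-0.05 673 [-0.0562 -0.012 ] [0.0565 0.0109] 0.041846903373421535
-0.045000000000000005 580 [-0.056 -0.012] [0.0561 0.011 ] 0.04184417654932753
-0.04000000000000001 332 [-0.049 -0.012] [0.0494 0.0106] 0.041629306854915525
-0.03500000000000001 51 [-0.0427 -0.0088] [0.0435 0.0096] 0.04209498693395939
shut -0.05 397 [-0.0136 -0.0117] [ 0.0136 -0.0059]
shut -0.045000000000000005 325 [-0.0135 -0.0114] [ 0.0135 -0.0058]
shut -0.04000000000000001 311 [-0.0135 -0.0117] [ 0.0136 -0.0057]
shut -0.03500000000000001 270 [-0.0134 -0.0115] [ 0.0136 -0.006 ]
shut -0.030000000000000013 182 [-0.0119 -0.0114] [ 0.0124 -0.0063]
shut -0.025000000000000015 20 [-0.0061 -0.011 ] [ 0.0063 -0.0101]
```

Request:
move_arm(commands=[[2.3, 0, 0, 0], [2.3, 0, 0, 0], [2.3, 0, 0, 0], [2, 0, 0, 0], [0, 0, 0, 0]])

```text
time: 5.28
eef_pos: [0.5915, -0.1309, 0.0098]
tcp_rot: [[0.002, 0.17, -0.985], [-0.01, -0.985, -0.17], [-1.0, 0.01, -0.0]]
force: [-0.7, 0.2, 0.2]
opening: 1.0
```

Request:
move_arm(commands=[[0.5, 0, 0, 0], [0, 0, 0, 0], [0, 0, 0, 0]])

```text
time: 5.53
eef_pos: [0.5908, -0.1307, 0.0034]
tcp_rot: [[-0.001, 0.17, -0.985], [-0.009, -0.985, -0.17], [-1.0, 0.009, 0.003]]
force: [-0.4, -0.3, 0.7]
opening: 0.999
```

Request:
move_arm(commands=[[0.45, 0, 0, 0], [0, 0, 0, 0]])

```text
time: 5.7
eef_pos: [0.592, -0.1311, 0.0004]
tcp_rot: [[0.002, 0.17, -0.985], [-0.01, -0.985, -0.17], [-1.0, 0.01, -0.0]]
force: [-0.2, -0.2, -0.1]
opening: 1.001
```

Request:
move_arm(commands=[[0, 0, 0, 0], [0, 0, 0, 0], [0, 0, 0, 0], [0, 0, 0, 0], [0, 0, 0, 0]], hand=0, grip_force=40)

```text
time: 6.12
eef_pos: [0.5937, -0.1316, 0.0034]
tcp_rot: [[0.006, 0.17, -0.985], [-0.012, -0.985, -0.17], [-1.0, 0.013, -0.004]]
force: [0.1, 0.0, -1.4]
opening: 0.449
```

Request:
move_arm(commands=[[0, 0, 0, 0], [0, 0, 0, 0], [0, 0, 0, 0]])

```text
time: 6.37
eef_pos: [0.5937, -0.1316, 0.0033]
tcp_rot: [[0.006, 0.17, -0.985], [-0.012, -0.985, -0.17], [-1.0, 0.013, -0.004]]
force: [0.2, 0.3, 0.2]
opening: 0.45
```

Request:
move_arm(commands=[[0, 0, 0, 0], [0, 0, 0, 0]], grip_force=120)

```text
time: 6.53
eef_pos: [0.5938, -0.1316, 0.0042]
tcp_rot: [[0.007, 0.17, -0.985], [-0.012, -0.985, -0.17], [-1.0, 0.013, -0.004]]
force: [-0.0, -0.7, -0.7]
opening: 0.393
```

Request:
move_arm(commands=[[-0.3, 0, 0, 0], [-0.3, 0, 0, 0], [-0.3, 0, 0, 0], [-0.3, 0, 0, 0], [0, 0, 0, 0]])

```text
time: 6.95
eef_pos: [0.5927, -0.1313, 0.0162]
tcp_rot: [[0.004, 0.17, -0.985], [-0.011, -0.985, -0.17], [-1.0, 0.012, -0.002]]
force: [-0.4, -0.9, -0.9]
opening: 0.391
```

```bash
cat >> h.py <<'E'
def chk(fn):
    s=sensors.get_state();print('pos',s['eef_pos'],'F',s['force'],'tq',s['wrist_torque'],'op',round(s['opening'],3),'t',s['time'])
    snap('wrist',fn)
    p,T=s['eef_pos'],s['tcp_rot'];W=cloud(fn);L=(W-p)@T
    # chute's wall tops along the chute: highest points vs distance ahead (tool z) of TCP
    for a in np.arange(.005,.2,.02):
        m=(L[...,2]>a)&(L[...,2]<a+.01)&(abs(L[...,1])<.024)&(L[...,0]>-.05)
        if m.sum()>10:
            h=W[...,2][m]; print(round(a+.005,3),m.sum(),np.percentile(h,[2,50,98]).round(4))
E
python3 - <<'E'
from h import *
np.set_printoptions(precision=4,suppress=True)
chk('w5')
snap('scene','s5');cv2.imwrite('pics/s5b.png',cv2.resize(cv2.imread('pics/s5.png')[180:320,150:320],None,fx=3.5,fy=3.5,interpolation=cv2.INTER_CUBIC))
E
```

```text
pos [ 0.5927 -0.1313  0.0162] F [-0.3621 -0.9334 -0.9226] tq [ 0.008  -0.0485 -0.014 ] op 0.391 t 6.95
0.01 1497 [-0.0011  0.0005  0.0623]
0.03 1877 [0.0201 0.0371 0.0438]
0.05 1048 [0.0257 0.0314 0.0426]
0.07 49 [0.0203 0.0255 0.0298]
```

View pics/s5b.png

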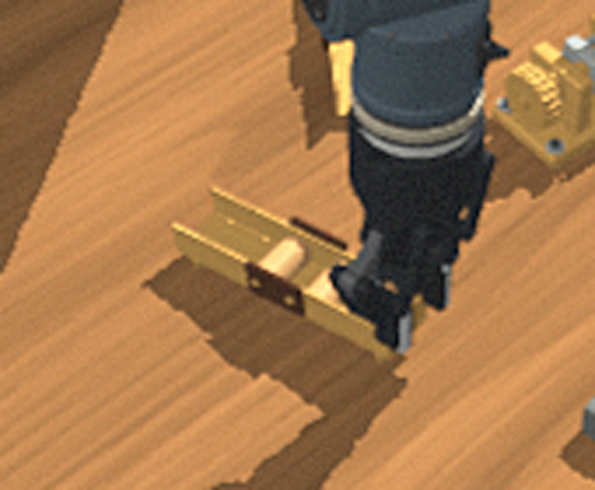

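Request:
move_arm(commands=[[-0.5, 0, 0, 0], [-0.5, 0, 0, 0], [-0.5, 0, 0, 0], [-0.5, 0, 0, 0], [0, 0, 0, 0]])

```text
time: 7.47
eef_pos: [0.5925, -0.1309, 0.0374]
tcp_rot: [[0.004, 0.17, -0.985], [-0.011, -0.985, -0.17], [-1.0, 0.011, -0.002]]
force: [-0.2, -0.5, -2.6]
opening: 0.39
```

Run:
```python
from h import *
np.set_printoptions(precision=4,suppress=True)
chk('w6')
snap('scene','s6');W=cloud('s6')
x=np.array([.985,.172]);y=np.array([-.172,.985]);o=np.array([.504,-.1473])
q=W[...,:2]-o;a=q@x;b=q@y
for lo in np.arange(-.095,.09,.015):
    m=(a>lo)&(a<lo+.01)&(abs(b)<.04)&(W[...,2]>.004)
    if m.sum()>3: print(round(lo+.005,3),m.sum(),np.percentile(W[...,2][m],[2,50,97]).round(4))
```

```text
pos [ 0.5925 -0.1309  0.0374] F [-0.2108 -0.5413 -2.6478] tq [ 0.0713 -0.141   0.0018] op 0.39 t 7.4667
0.01 1511 [-0.001   0.0008  0.0833]
0.03 1404 [0.0407 0.0559 0.0618]
0.05 1011 [0.0426 0.0472 0.0576]
0.07 212 [0.0336 0.0476 0.0501]
0.09 296 [0.0243 0.029  0.0331]
-0.075 66 [0.005  0.0167 0.0307]
-0.06 92 [0.0074 0.0215 0.556 ]
-0.045 235 [0.0118 0.511  0.5611]
-0.03 410 [0.0159 0.507  0.5645]
-0.015 502 [0.0379 0.5013 0.5567]
-0.0 598 [0.0259 0.4758 0.5266]
0.015 522 [0.036  0.4642 0.5009]
0.03 375 [0.0341 0.447  0.4802]
0.045 219 [0.0364 0.4151 0.439 ]
0.06 145 [0.0359 0.4103 0.4226]
0.075 278 [0.0424 0.2787 0.4046]
0.09 654 [0.044  0.2496 0.3911]
```

The chute droops about 11°, so the grip patch is too small and slips even at 120 N. I lower it so the bench re-levels it, then regrip with a larger patch.

Request:
move_arm(commands=[[0.7, 0, 0, 0], [0.7, 0, 0, 0], [0.7, 0, 0, 0], [0.7, 0, 0, 0], [0, 0, 0, 0]], grip_force=80)

```text
time: 7.98
eef_pos: [0.5927, -0.1312, 0.0057]
tcp_rot: [[0.004, 0.17, -0.985], [-0.011, -0.985, -0.17], [-1.0, 0.011, -0.002]]
force: [-0.6, 0.0, -1.3]
opening: 0.39
```

Request:
move_arm(commands=[[0.3, 0, 0, 0], [0.2, 0, 0, 0], [0.1, 0, 0, 0], [0, 0, 0, 0]], grip_force=40)

```text
time: 8.32
eef_pos: [0.5933, -0.1311, 0.0044]
tcp_rot: [[0.004, 0.17, -0.985], [-0.011, -0.985, -0.17], [-1.0, 0.012, -0.002]]
force: [-0.2, 0.4, -1.8]
opening: 0.386
```

Request:
move_arm(commands=[[0, 0, 0, 0], [0, 0, 0, 0], [0, 0, 0, 0], [0, 0, 0, 0], [0, 0, 0, 0]], hand=1)

```text
time: 8.73
eef_pos: [0.5933, -0.1311, 0.0038]
tcp_rot: [[0.004, 0.17, -0.985], [-0.011, -0.985, -0.17], [-1.0, 0.011, -0.002]]
force: [0.4, 0.3, 0.1]
opening: 0.999
```

Request:
move_arm(commands=[[0.7, 0, 0.3, 0], [0.7, 0, 0.2, 0], [0.2, 0, 0, 0], [0, 0, 0, 0]])

```text
time: 9.07
eef_pos: [0.5877, -0.1322, -0.0145]
tcp_rot: [[0.003, 0.17, -0.985], [-0.01, -0.985, -0.17], [-1.0, 0.011, -0.001]]
force: [-0.6, -0.1, -0.5]
opening: 0.997
```

Run:
```python
from h import *
np.set_printoptions(precision=4,suppress=True)
chk('w7')
cv2.imwrite('pics/w7b.png',cv2.resize(cv2.imread('pics/w7.png')[100:380,100:460],None,fx=2,fy=2,interpolation=cv2.INTER_CUBIC))
```

```text
pos [ 0.5877 -0.1322 -0.0145] F [-0.5557 -0.1337 -0.4605] tq [ 0.0367 -0.0078  0.0078] op 0.997 t 9.0667
0.01 399 [-0.0003  0.0326  0.0343]
0.03 1548 [0.0174 0.0292 0.0337]
0.05 469 [0.0138 0.0191 0.0226]
```

View pics/w7b.png

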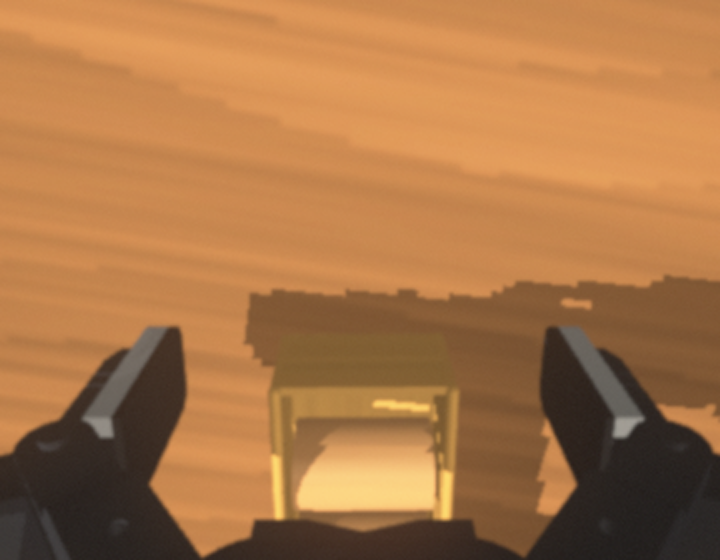

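Request:
move_arm(commands=[[-0.4, 0, -0.1, 0], [0, 0, 0, 0]], hand=0, grip_force=40)

```text
time: 9.28
eef_pos: [0.5883, -0.1319, -0.0107]
tcp_rot: [[0.002, 0.17, -0.985], [-0.01, -0.985, -0.17], [-1.0, 0.01, -0.0]]
force: [0.5, -0.0, -0.1]
opening: 0.751
```

Request:
move_arm(commands=[[0, 0, 0, 0], [0, 0, 0, 0], [0, 0, 0, 0], [0, 0, 0, 0], [0, 0, 0, 0]])

```text
time: 9.7
eef_pos: [0.5889, -0.1319, -0.0096]
tcp_rot: [[0.003, 0.17, -0.985], [-0.011, -0.985, -0.17], [-1.0, 0.011, -0.001]]
force: [0.3, -0.1, -1.4]
opening: 0.468
```

Request:
move_arm(commands=[[0, 0, 0, 0], [0, 0, 0, 0]], grip_force=120)

```text
time: 9.87
eef_pos: [0.589, -0.132, -0.0093]
tcp_rot: [[0.003, 0.17, -0.985], [-0.011, -0.985, -0.17], [-1.0, 0.011, -0.002]]
force: [-0.3, 0.4, -0.3]
opening: 0.443
```

Request:
move_arm(commands=[[-0.3, 0, 0, 0], [-0.3, 0, 0, 0], [-0.3, 0, 0, 0], [-0.3, 0, 0, 0], [0, 0, 0, 0]])

```text
time: 10.28
eef_pos: [0.5889, -0.1317, 0.0028]
tcp_rot: [[0.003, 0.17, -0.985], [-0.01, -0.985, -0.17], [-1.0, 0.011, -0.002]]
force: [-0.6, -0.6, -2.1]
opening: 0.443
```

```bash
cat >> h.py <<'E'
def incl(fn):
    "chute incline from the scene cloud: wall tops of the chute near side, relative to TCP along tool z"
    s=sensors.get_state();p,T=s['eef_pos'],s['tcp_rot'];snap('scene',fn);W=cloud(fn);L=(W-p)@T
    A=[]
    for a in np.arange(.02,.18,.005):
        m=(L[...,2]>a)&(L[...,2]<a+.005)&(abs(L[...,1])<.021)&(L[...,0]>-.07)&(L[...,0]<.2)
        if m.sum()>5:
            A.append((a+.0025,m.sum(),np.percentile(W[...,2][m],97)))
    A=np.array(A);print(A[:,[0,2]].round(4).tolist())
E
python3 - <<'E'
from h import *
np.set_printoptions(precision=4,suppress=True)
chk('w8');incl('s8')
E
```

```text
pos [ 0.5889 -0.1317  0.0028] F [-0.5989 -0.6462 -2.1087] tq [ 0.0455 -0.1875  0.0129] op 0.443 t 10.2833
0.01 926 [-0.001   0.0003  0.0512]
0.03 1589 [0.0272 0.041  0.0456]
0.05 890 [0.0272 0.0327 0.0368]
[[0.0225, 0.0387], [0.0275, 0.0141], [0.0325, 0.0212], [0.0375, 0.0289], [0.0425, 0.0289], [0.0475, 0.0406], [0.0525, 0.0426], [0.0575, 0.0442], [0.0625, 0.0449], [0.0675, 0.0455], [0.0725, 0.0485], [0.0775, 0.0469], [0.0825, 0.0457], [0.0875, 0.0439], [0.0925, 0.0455], [0.0975, 0.0466], [0.1025, 0.0437], [0.1075, 0.0428], [0.1125, 0.0436], [0.1175, 0.043], [0.1225, 0.0426], [0.1275, 0.0421], [0.1325, 0.0437], [0.1375, 0.0413], [0.1425, 0.0418], [0.1475, 0.0425], [0.1525, 0.0431], [0.1575, 0.0403], [0.1625, 0.0427], [0.1675, 0.0403], [0.1725, 0.0397], [0.1775, 0.0009]]
```

Request:
move_arm(commands=[[0, 0, 0, 0], [0, 0, 0, 0], [0, 0, 0, 0], [0, 0, 0, 0]], grip_force=20)

```text
time: 10.72
eef_pos: [0.5883, -0.1314, 0.0021]
tcp_rot: [[0.002, 0.17, -0.985], [-0.01, -0.985, -0.17], [-1.0, 0.01, -0.001]]
force: [1.6, 0.2, -2.1]
opening: 0.446
```

Run:
```python
from h import *
np.set_printoptions(precision=4,suppress=True)
chk('w9');incl('s9')
```

```text
pos [ 0.5883 -0.1314  0.0021] F [ 1.6183  0.2362 -2.0655] tq [ 0.0342 -0.1684  0.0156] op 0.446 t 10.7167
0.01 874 [-0.0012  0.0003  0.0504]
0.03 1617 [0.0265 0.0403 0.045 ]
0.05 888 [0.0267 0.0321 0.0361]
[[0.0225, 0.0363], [0.0275, 0.0224], [0.0325, 0.0137], [0.0375, 0.0266], [0.0425, 0.0348], [0.0475, 0.0375], [0.0525, 0.0411], [0.0575, 0.0417], [0.0625, 0.045], [0.0675, 0.047], [0.0725, 0.0449], [0.0775, 0.0465], [0.0825, 0.045], [0.0875, 0.046], [0.0925, 0.0454], [0.0975, 0.044], [0.1025, 0.0453], [0.1075, 0.0426], [0.1125, 0.0429], [0.1175, 0.0403], [0.1225, 0.0423], [0.1275, 0.042], [0.1325, 0.0409], [0.1375, 0.0425], [0.1425, 0.0388], [0.1475, 0.042], [0.1525, 0.0417], [0.1575, 0.04], [0.1625, 0.0396], [0.1675, 0.0406], [0.1725, 0.0274], [0.1775, 0.0004]]
```

Request:
move_arm(commands=[[0.3, 0, 0, 0], [0.3, 0, 0, 0], [0.3, 0, 0, 0], [0.2, 0, 0, 0], [0, 0, 0, 0]])

```text
time: 11.23
eef_pos: [0.5887, -0.1317, -0.0094]
tcp_rot: [[0.003, 0.17, -0.985], [-0.01, -0.985, -0.17], [-1.0, 0.01, -0.001]]
force: [-1.1, 1.4, 3.9]
opening: 0.44
```

Request:
move_arm(commands=[[0, 0, 0, 0], [0, 0, 0, 0], [0, 0, 0, 0], [0, 0, 0, 0]], hand=0.9)

```text
time: 11.57
eef_pos: [0.5889, -0.1319, -0.0093]
tcp_rot: [[0.003, 0.17, -0.985], [-0.01, -0.985, -0.17], [-1.0, 0.011, -0.001]]
force: [0.5, -1.1, -0.3]
opening: 0.898
```

Request:
move_arm(commands=[[-0.35, 0, -0.4, 0], [0, 0, 0, 0], [0, 0, 0, 0]])

```text
time: 11.82
eef_pos: [0.5933, -0.1312, -0.0053]
tcp_rot: [[0.003, 0.17, -0.985], [-0.01, -0.985, -0.17], [-1.0, 0.011, -0.001]]
force: [-0.6, -0.6, 0.0]
opening: 0.901
```

Request:
move_arm(commands=[[0, 0, 0, 0], [0, 0, 0, 0], [0, 0, 0, 0], [0, 0, 0, 0], [0, 0, 0, 0]], hand=0, grip_force=40)

```text
time: 12.23
eef_pos: [0.5937, -0.1312, -0.0047]
tcp_rot: [[0.004, 0.17, -0.985], [-0.011, -0.985, -0.17], [-1.0, 0.011, -0.002]]
force: [0.2, 0.0, 0.4]
opening: 0.463
```

Request:
move_arm(commands=[[0, 0, 0, 0], [0, 0, 0, 0], [0, 0, 0, 0]], grip_force=120)

```text
time: 12.48
eef_pos: [0.5939, -0.1312, -0.004]
tcp_rot: [[0.005, 0.17, -0.985], [-0.011, -0.985, -0.17], [-1.0, 0.012, -0.003]]
force: [0.2, 0.2, 0.4]
opening: 0.426
```

Request:
move_arm(commands=[[-0.3, 0, 0, 0], [-0.3, 0, 0, 0], [-0.3, 0, 0, 0], [-0.3, 0, 0, 0], [0, 0, 0, 0]])

```text
time: 12.9
eef_pos: [0.5928, -0.1308, 0.0071]
tcp_rot: [[0.002, 0.17, -0.985], [-0.01, -0.985, -0.17], [-1.0, 0.01, -0.001]]
force: [0.4, -0.4, -2.5]
opening: 0.425
```

Run:
```python
from h import *
np.set_printoptions(precision=4,suppress=True)
chk('w10');incl('s10')
```

```text
pos [ 0.5928 -0.1308  0.0071] F [ 0.4308 -0.3869 -2.5098] tq [ 0.0556 -0.1922 -0.0227] op 0.425 t 12.9
0.01 2335 [-0.0009  0.0317  0.0505]
0.03 2471 [0.0196 0.0357 0.0434]
0.05 913 [0.0258 0.0304 0.0371]
[[0.0225, 0.0325], [0.0275, 0.0311], [0.0325, 0.027], [0.0375, 0.0279], [0.0425, 0.0402], [0.0475, 0.0386], [0.0525, 0.0403], [0.0575, 0.0401], [0.0625, 0.0394], [0.0675, 0.0417], [0.0725, 0.044], [0.0775, 0.0451], [0.0825, 0.0437], [0.0875, 0.0418], [0.0925, 0.04], [0.0975, 0.0366], [0.1025, 0.039], [0.1075, 0.04], [0.1125, 0.036], [0.1175, 0.0361], [0.1225, 0.0354], [0.1275, 0.0332], [0.1325, 0.0354], [0.1375, 0.0353], [0.1425, 0.0321], [0.1475, 0.0343], [0.1525, 0.0344], [0.1575, 0.0346], [0.1625, 0.0319], [0.1675, 0.0334], [0.1725, 0.0346], [0.1775, 0.0261]]
```

Request:
move_arm(commands=[[0, 0, 0, 0], [0, 0, 0, 0], [0, 0, 0, 0], [0, 0, 0, 0]], grip_force=20)

```text
time: 13.33
eef_pos: [0.5923, -0.1306, 0.0063]
tcp_rot: [[0.001, 0.17, -0.985], [-0.009, -0.985, -0.17], [-1.0, 0.009, 0.0]]
force: [-0.0, -1.2, -2.6]
opening: 0.425
```

Run:
```python
from h import *
np.set_printoptions(precision=4,suppress=True)
chk('w11');incl('s11')
```

```text
pos [ 0.5923 -0.1306  0.0063] F [-0.0057 -1.1929 -2.6486] tq [ 0.0845 -0.2313  0.0181] op 0.425 t 13.3333
0.01 2281 [-0.0009  0.0316  0.0499]
0.03 2461 [0.0187 0.0349 0.0425]
0.05 906 [0.0251 0.0296 0.0369]
[[0.0225, 0.0293], [0.0275, 0.0321], [0.0325, 0.0241], [0.0375, 0.0325], [0.0425, 0.0345], [0.0475, 0.0391], [0.0525, 0.0394], [0.0575, 0.0402], [0.0625, 0.0404], [0.0675, 0.0392], [0.0725, 0.0411], [0.0775, 0.044], [0.0825, 0.0395], [0.0875, 0.0409], [0.0925, 0.0399], [0.0975, 0.0386], [0.1025, 0.0417], [0.1075, 0.0396], [0.1125, 0.0383], [0.1175, 0.0346], [0.1225, 0.0355], [0.1275, 0.0354], [0.1325, 0.0334], [0.1375, 0.0351], [0.1425, 0.0344], [0.1475, 0.0351], [0.1525, 0.033], [0.1575, 0.0325], [0.1625, 0.0334], [0.1675, 0.0339], [0.1725, 0.0328], [0.1775, 0.0294]]
```

Request:
move_arm(commands=[[0, 0, 0, 0], [0, 0, 0, 0]], hand=0.44, grip_force=20)

```text
time: 13.6
eef_pos: [0.5922, -0.1305, 0.0062]
tcp_rot: [[0.001, 0.17, -0.985], [-0.009, -0.985, -0.17], [-1.0, 0.009, 0.001]]
force: [-0.6, -0.1, -2.1]
opening: 0.447
```

Run:
```python
from h import *
np.set_printoptions(precision=4,suppress=True)
chk('w12');incl('s12')
```

```text
pos [ 0.5922 -0.1305  0.0062] F [-0.6329 -0.1171 -2.0607] tq [-0.0058 -0.2179 -0.0104] op 0.447 t 13.6
0.01 2445 [-0.0009  0.0326  0.0502]
0.03 2489 [0.0189 0.0351 0.0429]
0.05 888 [0.0251 0.0299 0.0357]
[[0.0225, 0.0296], [0.0275, 0.0339], [0.0325, 0.0256], [0.0375, 0.0289], [0.0425, 0.0384], [0.0475, 0.0399], [0.0525, 0.0409], [0.0575, 0.0405], [0.0625, 0.0408], [0.0675, 0.042], [0.0725, 0.0447], [0.0775, 0.0449], [0.0825, 0.0412], [0.0875, 0.0413], [0.0925, 0.0407], [0.0975, 0.0401], [0.1025, 0.0367], [0.1075, 0.0403], [0.1125, 0.0352], [0.1175, 0.0364], [0.1225, 0.0372], [0.1275, 0.036], [0.1325, 0.0361], [0.1375, 0.0337], [0.1425, 0.035], [0.1475, 0.0342], [0.1525, 0.0335], [0.1575, 0.0349], [0.1625, 0.0344], [0.1675, 0.0303], [0.1725, 0.0337], [0.1775, 0.0269]]
```

Request:
move_arm(commands=[[0, 0, 0, 0], [0, 0, 0, 0]], hand=0.46)

```text
time: 13.87
eef_pos: [0.5922, -0.1305, 0.0062]
tcp_rot: [[0.001, 0.17, -0.985], [-0.009, -0.985, -0.17], [-1.0, 0.009, 0.001]]
force: [0.3, -0.5, -2.5]
opening: 0.461
```

Run:
```python
from h import *
np.set_printoptions(precision=4,suppress=True)
chk('w13');incl('s13')
```

```text
pos [ 0.5922 -0.1305  0.0062] F [ 0.3171 -0.4743 -2.4535] tq [ 0.0702 -0.1892  0.0363] op 0.461 t 13.8667
0.01 2554 [-0.0009  0.0335  0.0499]
0.03 2460 [0.0192 0.0355 0.0431]
0.05 887 [0.0256 0.0301 0.0351]
[[0.0225, 0.0321], [0.0275, 0.0356], [0.0325, 0.0238], [0.0375, 0.0246], [0.0425, 0.0389], [0.0475, 0.041], [0.0525, 0.0406], [0.0575, 0.0389], [0.0625, 0.0387], [0.0675, 0.0411], [0.0725, 0.0405], [0.0775, 0.0408], [0.0825, 0.0443], [0.0875, 0.0382], [0.0925, 0.0356], [0.0975, 0.0419], [0.1025, 0.0364], [0.1075, 0.0399], [0.1125, 0.0362], [0.1175, 0.0371], [0.1225, 0.036], [0.1275, 0.0355], [0.1325, 0.036], [0.1375, 0.0353], [0.1425, 0.0344], [0.1475, 0.0328], [0.1525, 0.033], [0.1575, 0.0337], [0.1625, 0.0348], [0.1675, 0.0336], [0.1725, 0.0331], [0.1775, 0.0261]]
```

Request:
move_arm(commands=[[0, 0, 0, 0], [0, 0, 0, 0]], hand=0.47)

```text
time: 14.13
eef_pos: [0.5922, -0.1305, 0.0063]
tcp_rot: [[0.001, 0.17, -0.985], [-0.009, -0.985, -0.17], [-1.0, 0.009, 0.001]]
force: [-0.1, -0.8, -1.7]
opening: 0.473
```

Run:
```python
from h import *
np.set_printoptions(precision=4,suppress=True)
chk('w14')
```

```text
pos [ 0.5922 -0.1305  0.0063] F [-0.121  -0.8455 -1.6952] tq [ 0.0249 -0.1378  0.0631] op 0.473 t 14.1333
0.01 2342 [-0.0009  0.0341  0.0509]
0.03 2325 [0.0192 0.0358 0.0431]
0.05 941 [0.0254 0.03   0.0365]
```

Request:
move_arm(commands=[[0, 0, 0, 0], [0, 0, 0, 0]], hand=0.478)

```text
time: 14.35
eef_pos: [0.5921, -0.1305, 0.0065]
tcp_rot: [[0.001, 0.17, -0.985], [-0.009, -0.985, -0.17], [-1.0, 0.009, 0.001]]
force: [1.0, 0.3, -1.6]
opening: 0.48
```

Run:
```python
from h import *
np.set_printoptions(precision=4,suppress=True)
chk('w15')
```

```text
pos [ 0.5921 -0.1305  0.0065] F [ 1.028   0.3074 -1.567 ] tq [ 0.0538 -0.0351 -0.0047] op 0.48 t 14.35
0.01 2323 [-0.001   0.034   0.0513]
0.03 2292 [0.0194 0.0361 0.0432]
0.05 925 [0.0256 0.0302 0.0358]
```

Request:
move_arm(commands=[[0, 0, 0, 0], [0, 0, 0, 0]], hand=0.486)

```text
time: 14.57
eef_pos: [0.5923, -0.1306, 0.0069]
tcp_rot: [[0.001, 0.17, -0.985], [-0.01, -0.985, -0.17], [-1.0, 0.01, 0.001]]
force: [-0.4, 0.3, -0.2]
opening: 0.485
```

Run:
```python
from h import *
np.set_printoptions(precision=4,suppress=True)
chk('w16');incl('s16')
```

```text
pos [ 0.5923 -0.1306  0.0069] F [-0.431   0.3056 -0.1856] tq [-0.0024 -0.043  -0.0202] op 0.485 t 14.5667
0.01 760 [-0.001   0.0317  0.0556]
0.03 1723 [0.0094 0.0282 0.0336]
0.05 1267 [0.0124 0.0224 0.0337]
0.07 42 [0.013  0.0178 0.0209]
[[0.0225, 0.026], [0.0275, 0.0284], [0.0325, 0.0276], [0.0375, 0.0244], [0.0425, 0.0326], [0.0475, 0.0321], [0.0525, 0.0262], [0.0575, 0.0322], [0.0625, 0.0348], [0.0675, 0.0343], [0.0725, 0.0339], [0.0775, 0.0369], [0.0825, 0.0337], [0.0875, 0.0323], [0.0925, 0.0319], [0.0975, 0.0329], [0.1025, 0.0318], [0.1075, 0.0325], [0.1125, 0.0331], [0.1175, 0.0337], [0.1225, 0.0321], [0.1275, 0.0336], [0.1325, 0.0311], [0.1375, 0.0329], [0.1425, 0.0305], [0.1475, 0.0322], [0.1525, 0.0329], [0.1575, 0.0318], [0.1625, 0.0319], [0.1675, 0.0317], [0.1725, 0.0317], [0.1775, 0.0058]]
```

Backing the hand setpoint off gives fine control of the pivot. Near 0.478 the chute swings freely but its rear is still held, and it is now level on the bench. I regrip deeper and measure the feed from the stored clouds.

Request:
move_arm(commands=[[0, 0, 0, 0], [0, 0, 0, 0], [0, 0, 0, 0]], hand=0.8)

```text
time: 14.92
eef_pos: [0.5927, -0.1308, 0.0073]
tcp_rot: [[0.002, 0.17, -0.985], [-0.01, -0.985, -0.17], [-1.0, 0.01, -0.0]]
force: [0.3, 0.6, -0.7]
opening: 0.796
```

Request:
move_arm(commands=[[0.7, 0, 0.15, 0], [0.7, 0, 0.15, 0], [0.1, 0, 0, 0], [0, 0, 0, 0]])

```text
time: 15.25
eef_pos: [0.5895, -0.1316, -0.0092]
tcp_rot: [[0.002, 0.17, -0.985], [-0.01, -0.985, -0.17], [-1.0, 0.01, -0.0]]
force: [0.3, -0.1, -0.0]
opening: 0.801
```

Run:
```python
from h import *
np.set_printoptions(precision=4,suppress=True)
s=sensors.get_state();print(s['eef_pos'])
for fn in ['top0','scene0']:
  W=cloud(fn);m=(W[...,2]>.1)&(W[...,2]<.19)&(W[...,0]>.42)&(W[...,0]<.62)&(W[...,1]>.08)&(W[...,1]<.33)
  w=W[m];print(fn,m.sum(),w.min(0),w.max(0))
  r_=cv2.minAreaRect((w[:,:2]*1000).astype(np.float32));print(r_)
  # base plate
  m=(W[...,2]>.008)&(W[...,2]<.016)&(W[...,0]>.42)&(W[...,0]<.62)&(W[...,1]>.0)&(W[...,1]<.3)
  w2=W[m];r_=cv2.minAreaRect((w2[:,:2]*1000).astype(np.float32));print('plate',m.sum(),r_,cv2.boxPoints(r_).round(0).tolist())
  np.save('pics/m_%s.npy'%fn,w)
a=cv2.imread('pics/top0.png')[195:255,130:200];b=cv2.imread('pics/scene0.png')[135:215,320:380]
cv2.imwrite('pics/f.png',np.hstack([cv2.resize(a,(466,400),interpolation=cv2.INTER_CUBIC),cv2.resize(b,(300,400),interpolation=cv2.INTER_CUBIC)]))
```

```text
[ 0.5895 -0.1316 -0.0092]
top0 452 [0.4987 0.1709 0.1   ] [0.5484 0.228  0.1611]
((523.9176635742188, 199.8955841064453), (55.457271575927734, 45.45585250854492), 82.728515625)
plate 1011 ((512.3638305664062, 133.2498321533203), (302.2736511230469, 104.42333984375), 72.85304260253906) [[418.0, 4.0], [518.0, -27.0], [607.0, 262.0], [507.0, 293.0]]
scene0 676 [0.5    0.1657 0.1002] [0.5522 0.2288 0.1601]
((526.3839721679688, 197.6419219970703), (59.813194274902344, 48.508399963378906), 82.04928588867188)
plate 623 ((523.8179931640625, 122.35333251953125), (304.87200927734375, 97.50297546386719), 66.07624053955078) [[417.0, 3.0], [507.0, -37.0], [630.0, 242.0], [541.0, 281.0]]
```

View pics/f.png

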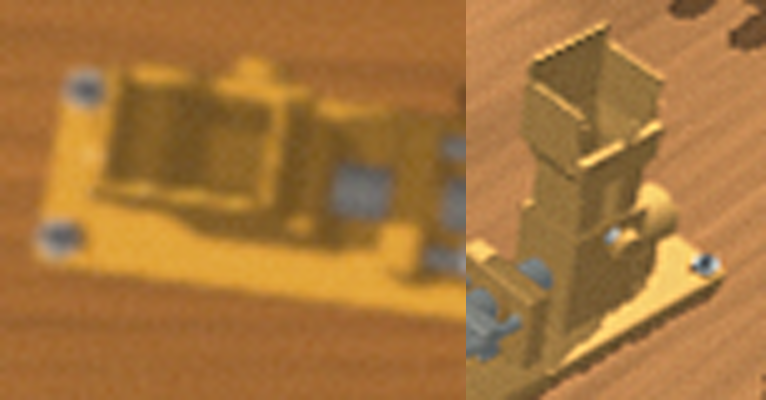

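Run:
```python
from h import *
np.set_printoptions(precision=4,suppress=True)
P=[pt('top0',130+u/3.478,195+v/3.478,.014) for u,v in[(44,45),(32,123),(353,82),(342,163)]]
for p in P:print(p)
P=np.array(P)[:,:2];d=(P[0]-P[2]+P[1]-P[3]);d2=P[0]-P[1]+P[2]-P[3]
print('yaw long',np.degrees(np.arctan2(-d[0],d[1])),'short',np.degrees(np.arctan2(d2[1],d2[0])),'mid',P.mean(0), 'spans',np.linalg.norm(d)/2,np.linalg.norm(d2)/2)
yaw=np.radians(-8.0);c,s=np.cos(yaw),np.sin(yaw);X=np.array([c,s]);Y=np.array([-s,c])
print('mid in XY',P.mean(0)@X,P.mean(0)@Y)
for fn in['scene0','top0']:
  w=np.load('pics/m_%s.npy'%fn);a=w[:,:2]@X;b=w[:,:2]@Y;z=w[:,2]
  print(fn,'X range',np.percentile(a,[1,99]),'Y range',np.percentile(b,[1,99]))
  for lo in np.arange(.465,.53,.005):
    m=(a>=lo)&(a<lo+.005)
    if m.sum()>3: print(round(lo+.0025,4),m.sum(),'z',np.percentile(z[m],[5,50,98]),'Y hi z>.138',(b[m][z[m]>.138].min(initial=9),b[m][z[m]>.138].max(initial=0)))
# front rim: points with z .110-.13 with max X
  m=(z<.133)&(z>.112);print('rim',np.percentile(a[m],[50,90,97]))
for u,v in [(577,165),(662,127)]: # sill ends in scene crop: scale 5, off 320,135
  uu=320+(u-466)/5;vv=135+v/5
  for z in(.115,.125,.135): q=pt('scene0',uu,vv,z);print('sill',z,q[:2]@X,q[:2]@Y)
for u,v in [(118,75),(285,85),(270,203),(103,192)]: 
  uu=130+u/6.66;vv=195+v/6.66
  for z in(.125,.15,.16): q=pt('top0',uu,vv,z);print('top',(u,v),z,q[:2]@X,q[:2]@Y)
```

```text
[0.5621 0.2663 0.014 ]
[0.5098 0.2711 0.014 ]
[0.5395 0.0611 0.014 ]
[0.4853 0.067  0.014 ]
yaw long -6.58091143326879 short -5.735112641078008 mid [0.5242 0.1664] spans 0.20592856355370004 0.053489004992186964
mid in XY 0.49593101805984907 0.23771112226971852
scene0 X range [0.4706 0.5171] Y range [0.2408 0.2968]
0.4725 180 z [0.1162 0.1417 0.1588] Y hi z>.138 (np.float64(0.2409777315418416), np.float64(0.29671819278111694))
0.4775 63 z [0.1051 0.1281 0.1563] Y hi z>.138 (np.float64(0.24156652758673958), np.float64(0.29808664248340233))
0.4825 62 z [0.1013 0.1202 0.1454] Y hi z>.138 (np.float64(0.24197141624939753), np.float64(0.2945507455521618))
0.4875 49 z [0.1027 0.1255 0.1471] Y hi z>.138 (np.float64(0.24074122141720328), np.float64(0.2963524439279765))
0.4925 47 z [0.1026 0.1265 0.1483] Y hi z>.138 (np.float64(0.2410405202960259), np.float64(0.29567511499207383))
0.4975 55 z [0.1063 0.1292 0.147 ] Y hi z>.138 (np.float64(0.2413971675491767), np.float64(0.29742361046353155))
0.5025 37 z [0.1079 0.1245 0.1485] Y hi z>.138 (np.float64(0.24101717286610919), np.float64(0.2967192616
[... 1822 characters left out ...]

top (118, 75) 0.125 0.5076931189404489 0.3006310159367476
top (118, 75) 0.15 0.5037424558871775 0.29374301978645984
top (118, 75) 0.16 0.502162190665869 0.2909878213263447
top (285, 85) 0.125 0.5123553844166466 0.2489377158284033
top (285, 85) 0.15 0.5082850312376604 0.24337679502810472
top (285, 85) 0.16 0.5066568899660662 0.24115242670798534
top (270, 203) 0.125 0.4750868297039282 0.2465986932205602
top (270, 203) 0.15 0.4719732384299728 0.24109782003261046
top (270, 203) 0.16 0.4707278019203906 0.23889747075743056
top (103, 192) 0.125 0.47079778722230997 0.2979895054188045
top (103, 192) 0.15 0.4677943046576163 0.2911693223794566
top (103, 192) 0.16 0.46659291163173877 0.2884412491637175
```

Request:
move_arm(commands=[[0, 0, 0, 0], [0, 0, 0, 0], [0, 0, 0, 0], [0, 0, 0, 0], [0, 0, 0, 0]], hand=0, grip_force=40)

```text
time: 15.67
eef_pos: [0.5888, -0.1313, -0.0098]
tcp_rot: [[0.0, 0.17, -0.985], [-0.009, -0.985, -0.17], [-1.0, 0.009, 0.001]]
force: [0.1, 0.4, -1.4]
opening: 0.469
```

Request:
move_arm(commands=[[0, 0, 0, 0], [0, 0, 0, 0], [0, 0, 0, 0]], grip_force=120)

```text
time: 15.92
eef_pos: [0.5891, -0.1314, -0.0094]
tcp_rot: [[0.001, 0.17, -0.985], [-0.01, -0.985, -0.17], [-1.0, 0.01, 0.001]]
force: [-0.3, 0.5, 0.4]
opening: 0.446
```

Request:
move_arm(commands=[[-0.5, 0, 0, 0], [-1, 0, 0, 0], [-1, 0, 0, 0], [-1, 0, 0, 0], [-0.5, 0, 0, 0]])

```text
time: 16.33
eef_pos: [0.5881, -0.1305, 0.0322]
tcp_rot: [[-0.001, 0.17, -0.985], [-0.008, -0.985, -0.17], [-1.0, 0.008, 0.003]]
force: [0.6, 0.2, -2.3]
opening: 0.446
```

Run:
```python
from h import *
np.set_printoptions(precision=4,suppress=True)
incl('s20');chk('w20')
```

```text
[[0.0225, 0.0668], [0.0275, 0.0543], [0.0325, 0.0535], [0.0375, 0.0532], [0.0425, 0.0635], [0.0475, 0.0721], [0.0525, 0.0735], [0.0575, 0.0727], [0.0625, 0.0751], [0.0675, 0.0779], [0.0725, 0.078], [0.0775, 0.0743], [0.0825, 0.0764], [0.0875, 0.0749], [0.0925, 0.075], [0.0975, 0.0772], [0.1025, 0.0743], [0.1075, 0.0717], [0.1125, 0.0729], [0.1175, 0.0716], [0.1225, 0.0725], [0.1275, 0.0739], [0.1325, 0.0724], [0.1375, 0.0714], [0.1425, 0.0718], [0.1475, 0.0719], [0.1525, 0.0711], [0.1575, 0.0719], [0.1625, 0.0719], [0.1675, 0.0717], [0.1725, 0.0678], [0.1775, 0.002]]
pos [ 0.5887 -0.1307  0.033 ] F [ 0.2591 -0.8785 -1.9939] tq [ 0.0442 -0.2091 -0.0736] op 0.445 t 16.3833
0.01 1179 [-0.0012  0.0003  0.0809]
0.03 1556 [-0.0001  0.0713  0.0759]
0.05 990 [0.0558 0.062  0.0667]
```

Request:
move_arm(commands=[[-1, 0, 0, 0], [-1.8, 0, 0, 0], [-2.2, 0, 0, 0], [-2, 0, 0, 0], [-1, 0, 0, 0]])

```text
time: 16.85
eef_pos: [0.5852, -0.1286, 0.1136]
tcp_rot: [[-0.009, 0.17, -0.985], [-0.005, -0.986, -0.17], [-1.0, 0.003, 0.009]]
force: [0.5, -0.6, -1.9]
opening: 0.446
```

Request:
move_arm(commands=[[0, -0.6, -0.5, 0.8], [0, -1.2, -1, 1.6], [0, -1.8, -1.5, 1.8], [0, -2, -1.5, 1.8], [0, -2, -1.5, 1.8]])

```text
time: 17.27
eef_pos: [0.6369, -0.0498, 0.1178]
tcp_rot: [[-0.005, 0.02, -1.0], [-0.009, -1.0, -0.02], [-1.0, 0.009, 0.006]]
force: [0.1, -0.8, -2.6]
opening: 0.445
```

Request:
move_arm(commands=[[0, -2.2, -1.2, 1.8], [0, -2.2, -1.2, 1.8], [0, -2.2, -1.2, 1.6], [0, -1.4, -0.8, 1], [0, -0.7, -0.4, 0]])

```text
time: 17.68
eef_pos: [0.6891, 0.0431, 0.1159]
tcp_rot: [[-0.007, -0.092, -0.996], [-0.008, -0.996, 0.092], [-1.0, 0.009, 0.006]]
force: [0.5, -0.3, -2.1]
opening: 0.449
```

Run:
```python
from h import *
np.set_printoptions(precision=4,suppress=True)
incl('s21');chk('w21')
```

```text
[[0.0225, 0.1529], [0.0275, 0.1528], [0.0325, 0.1423], [0.0375, 0.1476], [0.0425, 0.1566], [0.0475, 0.1507], [0.0525, 0.1562], [0.0575, 0.1548], [0.0625, 0.158], [0.0675, 0.1579], [0.0725, 0.1589], [0.0775, 0.1564], [0.0825, 0.1612], [0.0875, 0.1573], [0.0925, 0.1574], [0.0975, 0.1577], [0.1025, 0.1595], [0.1075, 0.1576], [0.1125, 0.1556], [0.1175, 0.1557], [0.1225, 0.157], [0.1275, 0.1558], [0.1325, 0.156], [0.1375, 0.1556], [0.1425, 0.157], [0.1475, 0.1552], [0.1525, 0.1549], [0.1575, 0.1548], [0.1625, 0.1562], [0.1675, 0.1535], [0.1725, 0.1321], [0.1775, 0.0632]]
pos [0.6896 0.044  0.1159] F [ 1.2317  0.7992 -2.2169] tq [-0.0017 -0.2766 -0.0042] op 0.445 t 17.7333
0.01 604 [-0.0013  0.0008  0.1649]
0.03 2077 [-0.0009  0.1538  0.1588]
0.05 1327 [-0.001   0.1425  0.149 ]
0.07 186 [-0.0015 -0.      0.0012]
```

Request:
move_arm(commands=[[-0.2, -1.4, -0.7, 0.5], [-0.2, -2.6, -1.3, 1], [-0.2, -3.2, -1.6, 0.7], [-0.2, -2.6, -1.3, 0], [-0.2, -1.6, -0.8, 0]])

```text
time: 18.2
eef_pos: [0.7535, 0.1399, 0.1216]
tcp_rot: [[-0.022, -0.139, -0.99], [-0.015, -0.99, 0.139], [-1.0, 0.018, 0.02]]
force: [0.9, 0.9, -2.8]
opening: 0.445
```

Request:
move_arm(commands=[[0, -0.8, -0.4, 0], [0, 0, 0, 0]])

```text
time: 18.37
eef_pos: [0.7595, 0.1482, 0.1208]
tcp_rot: [[-0.022, -0.137, -0.99], [-0.015, -0.99, 0.137], [-1.0, 0.018, 0.02]]
force: [0.9, 0.0, -2.5]
opening: 0.442
```

```bash
cat >> h.py <<'E'
def mag(fn):
    "magazine cheeks and chute walls in the tool frame (lateral = tool y, ahead = tool z), scene camera"
    s=sensors.get_state();p,T=s['eef_pos'],s['tcp_rot'];snap('scene',fn);W=cloud(fn);L=(W-p)@T
    z=W[...,2];print(p,'yaw',np.degrees(np.arctan2(T[0,1],-T[1,1])))
    m=(z>.135)&(z<.175)&(L[...,2]>.12)&(L[...,2]<.30)&(abs(L[...,1])<.06)
    l=L[m];zz=z[m]
    for a in np.arange(.12,.30,.008):
        k=(l[:,2]>a)&(l[:,2]<a+.008)
        if k.sum()>2: print(round(a+.004,3),k.sum(),'lat',np.percentile(l[k,1],[2,98]).round(4),'z',np.percentile(zz[k],[2,50,98]).round(4))
    m=(z>.105)&(z<.128)&(L[...,2]>.12)&(L[...,2]<.30)&(abs(L[...,1])<.022)
    if m.sum(): print('rim ahead',np.percentile(L[m][:,2],[1,5,20]),'ztop',np.percentile(z[m],97))
E
python3 - <<'E'
from h import *
np.set_printoptions(precision=4,suppress=True)
mag('s22')
E
```

```text
[0.7595 0.1482 0.1208] yaw -7.855154632589829
0.124 68 lat [-0.0203  0.0214] z [0.1381 0.1493 0.1646]
0.132 66 lat [-0.0204  0.0225] z [0.1374 0.1479 0.1641]
0.14 62 lat [-0.0207  0.0226] z [0.1377 0.1482 0.1641]
0.148 67 lat [-0.0214  0.0222] z [0.1369 0.1507 0.164 ]
0.156 69 lat [-0.0208  0.0228] z [0.1374 0.1472 0.1651]
0.164 58 lat [-0.0204  0.0214] z [0.1388 0.1489 0.1631]
0.172 16 lat [-0.0212  0.0212] z [0.1393 0.1489 0.1621]
0.22 10 lat [-0.0448  0.0086] z [0.1358 0.143  0.1476]
0.228 24 lat [-0.045   0.0102] z [0.1365 0.1414 0.1477]
0.236 28 lat [-0.0457  0.0117] z [0.1363 0.1427 0.1488]
0.244 17 lat [-0.0445  0.0105] z [0.1377 0.1432 0.1477]
0.252 25 lat [-0.0443  0.0106] z [0.1366 0.1424 0.1475]
0.26 123 lat [-0.0437  0.0093] z [0.1357 0.1484 0.1594]
rim ahead [0.2132 0.2145 0.2161] ztop 0.12742804119200019
```

Request:
move_arm(commands=[[0, -0.6, 0, 0], [0, -0.6, 0, 0], [0, -0.5, 0, 0], [0, 0, 0, 0], [0, 0, 0, 0]])

```text
time: 18.83
eef_pos: [0.7578, 0.1584, 0.1193]
tcp_rot: [[-0.03, -0.142, -0.989], [-0.018, -0.99, 0.143], [-0.999, 0.023, 0.027]]
force: [-0.2, -0.4, -2.4]
opening: 0.444
```

Run:
```python
from h import *
np.set_printoptions(precision=4,suppress=True)
mag('s23')
```

```text
[0.7578 0.1584 0.1193] yaw -8.193798260204973
0.124 68 lat [-0.0214  0.0227] z [0.1374 0.1497 0.1644]
0.132 63 lat [-0.0207  0.0214] z [0.1376 0.1465 0.1624]
0.14 60 lat [-0.0211  0.0221] z [0.1378 0.148  0.1634]
0.148 66 lat [-0.0206  0.0221] z [0.1381 0.1481 0.1637]
0.156 65 lat [-0.0199  0.0227] z [0.1379 0.1484 0.1642]
0.164 60 lat [-0.0203  0.0216] z [0.1385 0.1482 0.1637]
0.172 19 lat [-0.0215  0.0207] z [0.1378 0.1477 0.1629]
0.22 23 lat [-0.0326  0.0225] z [0.136  0.142  0.1484]
0.228 20 lat [-0.0338  0.0225] z [0.1362 0.1422 0.1479]
0.236 30 lat [-0.0324  0.0228] z [0.1361 0.1428 0.1484]
0.244 20 lat [-0.033   0.0232] z [0.1363 0.1419 0.1482]
0.252 76 lat [-0.0316  0.0217] z [0.1357 0.1443 0.1596]
0.26 67 lat [-0.0312  0.0202] z [0.1356 0.1495 0.1584]
rim ahead [0.2111 0.2119 0.213 ] ztop 0.12708917608480158
```

Request:
move_arm(commands=[[0, -0.3, 0.4, 0], [0, -0.25, 0.6, 0], [0, -0.1, 0.6, 0], [0, 0, 0.3, 0], [0, 0, 0, 0]])

```text
time: 19.3
eef_pos: [0.7374, 0.1679, 0.1199]
tcp_rot: [[-0.031, -0.143, -0.989], [-0.018, -0.989, 0.144], [-0.999, 0.023, 0.028]]
force: [0.4, -0.1, -2.7]
opening: 0.445
```

Run:
```python
from h import *
np.set_printoptions(precision=4,suppress=True)
mag('s24')
```

```text
[0.7374 0.1679 0.1199] yaw -8.227285042331571
0.124 57 lat [-0.0205  0.0223] z [0.1388 0.15   0.1651]
0.132 60 lat [-0.0214  0.0219] z [0.1376 0.1481 0.1647]
0.14 63 lat [-0.0215  0.0212] z [0.1376 0.1491 0.1632]
0.148 65 lat [-0.0205  0.0222] z [0.1391 0.1488 0.1649]
0.156 64 lat [-0.0207  0.0214] z [0.1364 0.1488 0.1652]
0.164 60 lat [-0.0216  0.0221] z [0.139  0.1508 0.1639]
0.172 16 lat [-0.0219  0.0203] z [0.1384 0.144  0.1618]
0.196 16 lat [-0.0269  0.0293] z [0.1355 0.1416 0.1474]
0.204 21 lat [-0.0267  0.0278] z [0.1362 0.1436 0.1478]
0.212 25 lat [-0.0279  0.0286] z [0.1357 0.1424 0.148 ]
0.22 23 lat [-0.0269  0.0293] z [0.1351 0.1417 0.1484]
0.228 28 lat [-0.0262  0.0288] z [0.1354 0.1419 0.1485]
0.236 125 lat [-0.025   0.0278] z [0.1358 0.1476 0.1593]
rim ahead [0.189  0.1901 0.1912] ztop 0.12681421041237081
```

Request:
move_arm(commands=[[0, 0, 0.4, 0], [0.1, 0, 0.6, 0], [0.1, 0, 0.6, 0], [0.1, 0, 0.4, 0], [0.1, 0, 0.2, 0]])

```text
time: 19.77
eef_pos: [0.7144, 0.171, 0.1168]
tcp_rot: [[-0.029, -0.143, -0.989], [-0.019, -0.989, 0.144], [-0.999, 0.022, 0.026]]
force: [1.1, -0.2, -2.7]
opening: 0.445
```

Request:
move_arm(commands=[[0.3, 0, 0, 0], [0.2, 0, 0, 0], [0, 0, 0, 0]])

```text
time: 20.02
eef_pos: [0.7132, 0.1711, 0.1112]
tcp_rot: [[-0.03, -0.143, -0.989], [-0.019, -0.989, 0.144], [-0.999, 0.023, 0.027]]
force: [-0.8, -0.2, -2.3]
opening: 0.444
```

Run:
```python
from h import *
np.set_printoptions(precision=4,suppress=True)
s=sensors.get_state();print(s['force'],s['wrist_torque'])
mag('s25')
```

```text
[-0.772  -0.1745 -2.2612] [-0.017  -0.1951 -0.0115]
[0.7132 0.1711 0.1112] yaw -8.224323637106622
0.124 42 lat [-0.0203  0.0224] z [0.1359 0.1453 0.155 ]
0.132 34 lat [-0.0212  0.0215] z [0.1352 0.1449 0.1548]
0.14 41 lat [-0.0209  0.022 ] z [0.1359 0.1472 0.1562]
0.148 37 lat [-0.0202  0.0213] z [0.1354 0.1454 0.1549]
0.156 37 lat [-0.0203  0.023 ] z [0.1372 0.1454 0.1564]
0.164 38 lat [-0.022   0.0223] z [0.1365 0.1472 0.155 ]
0.172 17 lat [-0.0232  0.0281] z [0.1372 0.1425 0.1536]
0.18 27 lat [-0.0262  0.0283] z [0.1354 0.1426 0.148 ]
0.188 27 lat [-0.0275  0.0289] z [0.1352 0.1419 0.1474]
0.196 22 lat [-0.0269  0.0302] z [0.1356 0.1419 0.1491]
0.204 28 lat [-0.0268  0.0296] z [0.1369 0.143  0.1563]
0.212 120 lat [-0.025   0.0277] z [0.1355 0.1473 0.1594]
rim ahead [0.1511 0.1544 0.1666] ztop 0.12778934257826108
```

Request:
move_arm(commands=[[0.2, 0, 0, 0], [0.1, 0, 0, 0], [0, 0, 0, 0]])

```text
time: 20.32
eef_pos: [0.714, 0.1708, 0.1079]
tcp_rot: [[-0.029, -0.143, -0.989], [-0.019, -0.989, 0.144], [-0.999, 0.023, 0.026]]
force: [-0.5, -0.5, -1.9]
opening: 0.442
```

```bash
cat > st.py <<'E'
from h import *
np.set_printoptions(precision=4,suppress=True)
s=sensors.get_state();T=s['tcp_rot'];print(s['eef_pos'],'F tool',s['force']@T,'tq tool',s['wrist_torque']@T,'op',round(s['opening'],3),'t',round(s['time'],2))
E
python3 st.py
```

```text
[0.714  0.1708 0.1079] F tool [1.9387 0.5577 0.3804] tq tool [ 0.0324  0.2247 -0.0109] op 0.442 t 20.32
```

Request:
move_arm(commands=[[0.1, 0, 0, 0], [0.1, 0, 0, 0], [0, 0, 0, 0]])

```text
time: 20.57
eef_pos: [0.7143, 0.1707, 0.1056]
tcp_rot: [[-0.029, -0.144, -0.989], [-0.019, -0.989, 0.144], [-0.999, 0.022, 0.026]]
force: [0.2, -0.3, -2.8]
opening: 0.443
```

```bash
python3 st.py
```

```text
[0.7143 0.1707 0.1056] F tool [ 2.8238  0.196  -0.263 ] tq tool [ 0.0621  0.1617 -0.0172] op 0.443 t 20.57
```

Request:
move_arm(commands=[[0.1, 0, 0, 0], [0.1, 0, 0, 0], [0, 0, 0, 0]])

```text
time: 20.82
eef_pos: [0.7144, 0.1706, 0.1035]
tcp_rot: [[-0.028, -0.144, -0.989], [-0.019, -0.989, 0.144], [-0.999, 0.022, 0.025]]
force: [0.0, 0.8, -2.6]
opening: 0.444
```

```bash
python3 st.py
```

```text
[0.7144 0.1706 0.1035] F tool [ 2.6104 -0.8106  0.0211] tq tool [ 0.0274  0.2023 -0.007 ] op 0.444 t 20.82
```

Request:
move_arm(commands=[[0.1, 0, 0, 0], [0.1, 0, 0.1, 0], [0, 0, 0, 0]])

```text
time: 21.07
eef_pos: [0.7139, 0.1707, 0.1019]
tcp_rot: [[-0.027, -0.144, -0.989], [-0.018, -0.989, 0.144], [-0.999, 0.022, 0.024]]
force: [-0.3, 1.1, -0.9]
opening: 0.446
```

```bash
python3 st.py
```

```text
[0.7139 0.1707 0.1019] F tool [ 0.8599 -1.068   0.4604] tq tool [ 0.0139 -0.0119 -0.0164] op 0.446 t 21.07
```

Request:
move_arm(commands=[[0.1, 0, 0, 0], [0.1, 0, 0, 0], [0, 0, 0, 0]])

```text
time: 21.32
eef_pos: [0.714, 0.1706, 0.1007]
tcp_rot: [[-0.026, -0.144, -0.989], [-0.018, -0.989, 0.144], [-0.999, 0.022, 0.023]]
force: [0.5, 0.3, -0.6]
opening: 0.447
```

```bash
python3 st.py
```

```text
[0.714  0.1706 0.1007] F tool [ 0.5637 -0.4195 -0.4435] tq tool [-0.0218 -0.1009 -0.0302] op 0.447 t 21.32
```

Request:
move_arm(commands=[[0.1, 0, 0, 0], [0, 0, 0, 0]])

```text
time: 21.48
eef_pos: [0.7141, 0.1706, 0.1001]
tcp_rot: [[-0.026, -0.144, -0.989], [-0.018, -0.989, 0.144], [-0.999, 0.022, 0.023]]
force: [0.2, 0.6, 0.1]
opening: 0.445
```

```bash
python3 st.py
```

```text
[0.7141 0.1706 0.1001] F tool [-0.0737 -0.6309 -0.0619] tq tool [-0.0364 -0.0933 -0.0191] op 0.445 t 21.48
```

Request:
move_arm(commands=[[0, 0, 0.15, 0], [0, 0, 0.15, 0], [0, 0, 0, 0]])

```text
time: 21.73
eef_pos: [0.7116, 0.1711, 0.1007]
tcp_rot: [[-0.025, -0.144, -0.989], [-0.018, -0.989, 0.145], [-1.0, 0.021, 0.022]]
force: [0.1, 0.3, -0.2]
opening: 0.443
```

```bash
python3 st.py
```

```text
[0.7116 0.1711 0.1007] F tool [ 0.188  -0.2951 -0.0419] tq tool [ 0.0474 -0.1283 -0.0044] op 0.443 t 21.73
```

Request:
move_arm(commands=[[0, 0, 0.1, 0], [0, 0, 0.1, 0], [0, 0, 0, 0]])

```text
time: 21.98
eef_pos: [0.7094, 0.1715, 0.101]
tcp_rot: [[-0.024, -0.144, -0.989], [-0.018, -0.989, 0.145], [-1.0, 0.021, 0.021]]
force: [0.4, 0.6, -0.1]
opening: 0.445
```

```bash
python3 st.py
```

```text
[0.7094 0.1715 0.101 ] F tool [ 0.0711 -0.6022 -0.2815] tq tool [ 0.0182 -0.0732 -0.0508] op 0.445 t 21.98
```

Request:
move_arm(commands=[[0, 0, 0.1, 0], [0, 0, 0, 0]])

```text
time: 22.15
eef_pos: [0.7083, 0.1717, 0.101]
tcp_rot: [[-0.024, -0.144, -0.989], [-0.018, -0.989, 0.145], [-1.0, 0.021, 0.021]]
force: [0.5, -0.5, -0.2]
opening: 0.443
```

```bash
python3 st.py
```

```text
[0.7083 0.1717 0.101 ] F tool [ 0.1826  0.4551 -0.5442] tq tool [ 0.0748 -0.0897 -0.0043] op 0.443 t 22.15
```

Request:
move_arm(commands=[[0, 0, 0.1, 0], [0, 0, 0, 0]])

```text
time: 22.32
eef_pos: [0.7071, 0.1719, 0.101]
tcp_rot: [[-0.024, -0.144, -0.989], [-0.018, -0.989, 0.145], [-1.0, 0.021, 0.022]]
force: [-0.5, 0.3, 0.2]
opening: 0.447
```

```bash
python3 st.py
```

```text
[0.7071 0.1719 0.101 ] F tool [-0.2166 -0.2421  0.5419] tq tool [-0.008  -0.1838 -0.0588] op 0.447 t 22.32
```

Request:
move_arm(commands=[[0, 0, 0.1, 0], [0, 0, 0, 0]])

```text
time: 22.48
eef_pos: [0.7059, 0.172, 0.101]
tcp_rot: [[-0.025, -0.144, -0.989], [-0.018, -0.989, 0.145], [-1.0, 0.021, 0.022]]
force: [0.4, 0.4, -0.2]
opening: 0.446
```

```bash
python3 st.py
```

```text
[0.7059 0.172  0.101 ] F tool [ 0.1675 -0.4295 -0.306 ] tq tool [ 0.016  -0.1083 -0.0375] op 0.446 t 22.48
```

Request:
move_arm(commands=[[0, 0, 0.1, 0], [0, 0, 0, 0]])

```text
time: 22.65
eef_pos: [0.7048, 0.1722, 0.101]
tcp_rot: [[-0.025, -0.144, -0.989], [-0.018, -0.989, 0.145], [-1.0, 0.021, 0.022]]
force: [0.7, -0.2, 0.2]
opening: 0.447
```

```bash
python3 st.py
```

```text
[0.7048 0.1722 0.101 ] F tool [-0.2632  0.1207 -0.7546] tq tool [ 0.0108 -0.1764  0.011 ] op 0.447 t 22.65
```

Request:
move_arm(commands=[[0, 0, 0.1, 0], [0, 0, 0, 0]])

```text
time: 22.82
eef_pos: [0.7044, 0.1723, 0.1013]
tcp_rot: [[-0.023, -0.144, -0.989], [-0.018, -0.989, 0.144], [-1.0, 0.021, 0.02]]
force: [0.1, 1.0, -0.5]
opening: 0.449
```

```bash
python3 st.py
```

```text
[0.7044 0.1723 0.1013] F tool [ 0.5151 -1.0151  0.0562] tq tool [-0.016  -0.1245 -0.0542] op 0.449 t 22.82
```

Request:
move_arm(commands=[[0, 0, 0.1, 0], [0, 0, 0, 0]])

```text
time: 22.98
eef_pos: [0.7045, 0.1724, 0.1018]
tcp_rot: [[-0.02, -0.144, -0.989], [-0.018, -0.989, 0.144], [-1.0, 0.021, 0.018]]
force: [0.7, 0.2, -0.4]
opening: 0.443
```

```bash
python3 st.py; python3 -c "
from h import *
np.set_printoptions(precision=4,suppress=True)
mag('s26')"
```

```text
[0.7045 0.1724 0.1018] F tool [ 0.3815 -0.2972 -0.7149] tq tool [-0.0528 -0.0908 -0.0397] op 0.443 t 22.98
[0.7045 0.1724 0.1018] yaw -8.278442286931817
0.124 26 lat [-0.0202  0.0211] z [0.1352 0.1415 0.1478]
0.132 22 lat [-0.0194  0.0219] z [0.1358 0.142  0.1467]
0.14 24 lat [-0.0203  0.0225] z [0.136  0.1418 0.1484]
0.148 26 lat [-0.0218  0.0217] z [0.1353 0.1422 0.1483]
0.156 23 lat [-0.0205  0.0214] z [0.1358 0.1415 0.1489]
0.164 37 lat [-0.0256  0.0273] z [0.1352 0.1416 0.1486]
0.172 23 lat [-0.0264  0.029 ] z [0.1353 0.1436 0.149 ]
0.18 23 lat [-0.0259  0.0295] z [0.136  0.1415 0.1483]
0.188 24 lat [-0.0268  0.0306] z [0.1357 0.1434 0.1495]
0.196 38 lat [-0.026   0.0288] z [0.1353 0.1449 0.1581]
0.204 108 lat [-0.0242  0.0277] z [0.1361 0.148  0.1593]
rim ahead [0.1205 0.1239 0.1337] ztop 0.12748625542443684
```

Contact with the stop bar is felt: the last two 1 mm commands gave no travel. I ease the pinch in small steps until the chute pivots.

Request:
move_arm(commands=[[0, 0, 0, 0], [0, 0, 0, 0]], hand=0.465, grip_force=20)

```text
time: 23.2
eef_pos: [0.7044, 0.1724, 0.1017]
tcp_rot: [[-0.021, -0.144, -0.989], [-0.018, -0.989, 0.144], [-1.0, 0.021, 0.018]]
force: [1.4, -0.1, 0.2]
opening: 0.469
```

```bash
python3 st.py
```

```text
[0.7044 0.1724 0.1017] F tool [-0.2363 -0.111  -1.3467] tq tool [-0.0255  0.0829 -0.0504] op 0.469 t 23.2
```

Request:
move_arm(commands=[[0, 0, 0, 0], [0, 0, 0, 0]], hand=0.472)

```text
time: 23.37
eef_pos: [0.7044, 0.1723, 0.1016]
tcp_rot: [[-0.02, -0.144, -0.989], [-0.018, -0.989, 0.144], [-1.0, 0.021, 0.018]]
force: [1.0, 0.2, -0.6]
opening: 0.472
```

```bash
python3 st.py
```

```text
[0.7044 0.1723 0.1016] F tool [ 0.5849 -0.3884 -0.9342] tq tool [-0.0366  0.1271  0.0216] op 0.472 t 23.37
```

Request:
move_arm(commands=[[-0.1, 0, 0, 0], [-0.1, 0, 0, 0]], hand=0.475)

```text
time: 23.53
eef_pos: [0.7043, 0.1724, 0.1032]
tcp_rot: [[-0.021, -0.144, -0.989], [-0.018, -0.989, 0.144], [-1.0, 0.021, 0.018]]
force: [1.6, 0.5, -2.1]
opening: 0.477
```

```bash
python3 st.py
```

```text
[0.7043 0.1724 0.1032] F tool [ 2.0698 -0.7867 -1.5165] tq tool [ 0.0009  0.2239 -0.0525] op 0.477 t 23.53
```

Request:
move_arm(commands=[[0, 0, 0, 0], [0, 0, 0, 0]], hand=0.478)

```text
time: 23.7
eef_pos: [0.7043, 0.1724, 0.1031]
tcp_rot: [[-0.021, -0.144, -0.989], [-0.018, -0.989, 0.144], [-1.0, 0.021, 0.018]]
force: [1.7, 0.1, -0.4]
opening: 0.484
```

```bash
python3 st.py
```

```text
[0.7043 0.1724 0.1031] F tool [ 0.3187 -0.3235 -1.6449] tq tool [ 0.0278  0.2206 -0.0565] op 0.484 t 23.7
```

Request:
move_arm(commands=[[-0.2, 0, 0.02, 0], [-0.2, 0, 0.02, 0], [0, 0, 0, 0]])

```text
time: 23.95
eef_pos: [0.7038, 0.1727, 0.107]
tcp_rot: [[-0.021, -0.144, -0.989], [-0.018, -0.989, 0.145], [-1.0, 0.021, 0.019]]
force: [-0.2, -0.6, -1.8]
opening: 0.477
```

```bash
python3 st.py;python3 -c "
from h import *
incl('s27')"
```

```text
[0.7038 0.1727 0.107 ] F tool [1.8462 0.631  0.059 ] tq tool [-0.0082  0.1966 -0.0461] op 0.477 t 23.95
[[0.0225, 0.1455], [0.0275, 0.1444], [0.0325, 0.1431], [0.0375, 0.1466], [0.0425, 0.1478], [0.0475, 0.1475], [0.0525, 0.1452], [0.0575, 0.1473], [0.0625, 0.1465], [0.0675, 0.1482], [0.0725, 0.1535], [0.0775, 0.1484], [0.0825, 0.1496], [0.0875, 0.1479], [0.0925, 0.1482], [0.0975, 0.1509], [0.1025, 0.1489], [0.1075, 0.1464], [0.1125, 0.1469], [0.1175, 0.1444], [0.1225, 0.1467], [0.1275, 0.1461], [0.1325, 0.1473], [0.1375, 0.1464], [0.1425, 0.1439], [0.1475, 0.1466], [0.1525, 0.1415], [0.1575, 0.1441], [0.1625, 0.1453], [0.1675, 0.1453], [0.1725, 0.0956], [0.1775, 0.0914]]
```

Request:
move_arm(commands=[[0, 0, 0, 0], [0, 0, 0, 0]], hand=0.48)

```text
time: 24.17
eef_pos: [0.7038, 0.1727, 0.107]
tcp_rot: [[-0.021, -0.144, -0.989], [-0.018, -0.989, 0.145], [-1.0, 0.021, 0.018]]
force: [0.6, 0.3, -1.1]
opening: 0.483
```

```bash
python3 st.py
```

```text
[0.7038 0.1727 0.107 ] F tool [ 1.0827 -0.4391 -0.5584] tq tool [ 0.0488  0.2088 -0.0602] op 0.483 t 24.17
```

Request:
move_arm(commands=[[0, 0, 0, 0], [0, 0, 0, 0]], hand=0.482)

```text
time: 24.33
eef_pos: [0.7035, 0.1727, 0.1069]
tcp_rot: [[-0.022, -0.144, -0.989], [-0.018, -0.989, 0.145], [-1.0, 0.021, 0.019]]
force: [1.9, -0.6, -0.7]
opening: 0.487
```

```bash
python3 st.py;python3 -c "
from h import *
incl('s28')"
```

```text
[0.7035 0.1727 0.1069] F tool [ 0.7026  0.3291 -2.0342] tq tool [ 0.0452  0.2135 -0.0312] op 0.487 t 24.33
[[0.0225, 0.1422], [0.0275, 0.1447], [0.0325, 0.1408], [0.0375, 0.142], [0.0425, 0.1409], [0.0475, 0.1455], [0.0525, 0.144], [0.0575, 0.1463], [0.0625, 0.1435], [0.0675, 0.1396], [0.0725, 0.1494], [0.0775, 0.149], [0.0825, 0.1505], [0.0875, 0.1433], [0.0925, 0.1515], [0.0975, 0.1491], [0.1025, 0.1503], [0.1075, 0.1466], [0.1125, 0.1466], [0.1175, 0.1456], [0.1225, 0.1455], [0.1275, 0.1461], [0.1325, 0.1459], [0.1375, 0.1451], [0.1425, 0.1456], [0.1475, 0.1463], [0.1525, 0.1463], [0.1575, 0.1397], [0.1625, 0.1468], [0.1675, 0.1471], [0.1725, 0.1018], [0.1775, 0.1145]]
```

Request:
move_arm(commands=[[0, 0, 0, 0], [0, 0, 0, 0]], hand=0.474)

```text
time: 24.55
eef_pos: [0.7035, 0.1727, 0.1068]
tcp_rot: [[-0.022, -0.144, -0.989], [-0.018, -0.989, 0.145], [-1.0, 0.021, 0.019]]
force: [0.9, -0.1, 0.2]
opening: 0.477
```

```bash
cat >> h.py <<'E'
def tilt(fn):
    "robust line through the chute's wall-top heights"
    s=sensors.get_state();p,T=s['eef_pos'],s['tcp_rot'];snap('scene',fn);W=cloud(fn);L=(W-p)@T
    x=[];z=[]
    for a in np.arange(.05,.15,.004):
        m=(L[...,2]>a)&(L[...,2]<a+.004)&(L[...,1]>-.024)&(L[...,1]<-.016)&(L[...,0]>-.2)&(L[...,0]<.2)
        m2=(L[...,2]>a)&(L[...,2]<a+.004)&(L[...,1]>.016)&(L[...,1]<.024)&(L[...,0]>-.045)&(L[...,0]<.12)
        if m2.sum()>3: x.append(a+.002);z.append(np.percentile(W[...,2][m2],95))
    x,z=np.array(x),np.array(z)
    if len(x)<6: print('few',len(x));return
    for _ in range(4):
        c=np.polyfit(x,z,1);r_=z-np.polyval(c,x);k=abs(r_)<max(.003,1.5*r_.std());x,z=x[k],z[k]
    print('rear-up tilt deg',-np.degrees(np.arctan(c[0])).round(2),'z at .05,.15',np.polyval(c,[.05,.15]).round(4),len(x))
E
python3 st.py;python3 -c "
from h import *
tilt('s29')"
```

```text
[0.7035 0.1727 0.1068] F tool [-0.255   0.0098 -0.9168] tq tool [-0.0018  0.172  -0.0904] op 0.477 t 24.55
rear-up tilt deg 2.09 z at .05,.15 [0.1492 0.1455] 17
```

Request:
move_arm(commands=[[-0.3, 0, 0.04, 0], [-0.3, 0, 0.04, 0], [0, 0, 0, 0]])

```text
time: 24.85
eef_pos: [0.7026, 0.173, 0.113]
tcp_rot: [[-0.023, -0.144, -0.989], [-0.018, -0.989, 0.145], [-1.0, 0.021, 0.02]]
force: [0.6, -0.5, -1.1]
opening: 0.475
```

```bash
python3 st.py;python3 -c "
from h import *
tilt('s30');incl('s30')"
```

```text
[0.7026 0.173  0.113 ] F tool [ 1.0764  0.3874 -0.6525] tq tool [-0.0162  0.2142 -0.1018] op 0.475 t 24.85
rear-up tilt deg 2.94 z at .05,.15 [0.152  0.1468] 15
[[0.0225, 0.1485], [0.0275, 0.1491], [0.0325, 0.1472], [0.0375, 0.1497], [0.0425, 0.1484], [0.0475, 0.1461], [0.0525, 0.1482], [0.0575, 0.1491], [0.0625, 0.1474], [0.0675, 0.1476], [0.0725, 0.1511], [0.0775, 0.1537], [0.0825, 0.1542], [0.0875, 0.149], [0.0925, 0.1506], [0.0975, 0.1509], [0.1025, 0.1485], [0.1075, 0.1476], [0.1125, 0.1492], [0.1175, 0.1467], [0.1225, 0.1463], [0.1275, 0.147], [0.1325, 0.1467], [0.1375, 0.1444], [0.1425, 0.1465], [0.1475, 0.1461], [0.1525, 0.1423], [0.1575, 0.144], [0.1625, 0.1455], [0.1675, 0.1462], [0.1725, 0.1312], [0.1775, 0.1009]]
```

Request:
move_arm(commands=[[-0.4, 0, 0.1, 0], [-0.4, 0, 0.1, 0], [-0.4, 0, 0.12, 0], [-0.4, 0, 0.12, 0], [0, 0, 0, 0]])

```text
time: 25.37
eef_pos: [0.6986, 0.1739, 0.1305]
tcp_rot: [[-0.022, -0.144, -0.989], [-0.018, -0.989, 0.145], [-1.0, 0.021, 0.019]]
force: [0.3, 0.5, -1.5]
opening: 0.477
```

```bash
python3 st.py;python3 -c "
from h import *
p=sensors.get_state()['eef_pos']-[.7045,.1724,.1018];print('f',-p[0]*.9895+p[1]*.144,'lat',p[0]*.144+p[1]*.9895,'u',p[2])
tilt('s31')"
```

```text
[0.6986 0.1739 0.1305] F tool [ 1.4427 -0.5709 -0.2334] tq tool [-0.0009  0.1354 -0.0716] op 0.477 t 25.37
f 0.006054418799922394 lat 0.0006269958227219984 u 0.028671598876018722
rear-up tilt deg 9.15 z at .05,.15 [0.1632 0.1471] 15
```

Request:
move_arm(commands=[[-0.4, 0, 0.16, 0], [-0.4, 0, 0.18, 0], [-0.4, 0, 0.19, 0], [-0.4, 0, 0.2, 0], [0, 0, 0, 0]])

```text
time: 25.83
eef_pos: [0.692, 0.1753, 0.1484]
tcp_rot: [[-0.019, -0.145, -0.989], [-0.018, -0.989, 0.145], [-1.0, 0.02, 0.016]]
force: [0.3, -0.3, -1.6]
opening: 0.48
```

```bash
cat > arc.py <<'E'
import sys
from h import *
p=sensors.get_state()['eef_pos']-[.7045,.1724,.1018];print('f',-p[0]*.9895+p[1]*.144,'lat',p[0]*.144+p[1]*.9895,'u',p[2])
u=p[2];th=np.linspace(0,.9,901);U=.1575*np.sin(th)-.0215*(1-np.cos(th));i=np.argmin(abs(U-u));print('theta',np.degrees(th[i]),'f want',.1575*(1-np.cos(th[i]))+.0215*np.sin(th[i]))
tilt(sys.argv[1])
E
python3 st.py;python3 arc.py s32
```

```text
[0.692  0.1753 0.1484] F tool [ 1.5683  0.2693 -0.3645] tq tool [-0.0496  0.1833 -0.0703] op 0.48 t 25.83
f 0.012794763974314062 lat 0.0010261922030815208 u 0.0466126372213308
theta 17.58980431051627 f want 0.013861303465415956
rear-up tilt deg 16.9 z at .05,.15 [0.1768 0.1464] 13
```

Request:
move_arm(commands=[[-0.4, 0, 0.22, 0], [-0.4, 0, 0.23, 0], [-0.4, 0, 0.24, 0], [0, 0, 0, 0]])

```text
time: 26.22
eef_pos: [0.6855, 0.1765, 0.1614]
tcp_rot: [[-0.018, -0.145, -0.989], [-0.018, -0.989, 0.145], [-1.0, 0.02, 0.015]]
force: [0.3, -0.1, -0.0]
opening: 0.475
```

```bash
python3 st.py;python3 arc.py s33
```

```text
[0.6855 0.1765 0.1614] F tool [ 0.019   0.0643 -0.2944] tq tool [-0.0017  0.2557 -0.1091] op 0.475 t 26.22
f 0.01936249299872255 lat 0.0012974274284690418 u 0.05962990888157585
theta 22.918311805232932 f want 0.020805387804181584
rear-up tilt deg 22.93 z at .05,.15 [0.1856 0.1433] 16
```

Request:
move_arm(commands=[[-0.35, 0, 0.25, 0], [-0.35, 0, 0.27, 0], [-0.35, 0, 0.28, 0], [-0.35, 0, 0.28, 0], [0, 0, 0, 0]])

```text
time: 26.68
eef_pos: [0.6756, 0.1782, 0.1773]
tcp_rot: [[-0.014, -0.145, -0.989], [-0.018, -0.989, 0.145], [-1.0, 0.019, 0.011]]
force: [1.5, 0.1, -0.5]
opening: 0.471
```

```bash
python3 st.py;python3 arc.py s34
```

```text
[0.6756 0.1782 0.1773] F tool [ 0.4744 -0.2783 -1.4935] tq tool [ 0.0086  0.3103 -0.0339] op 0.471 t 26.68
f 0.0294377292046598 lat 0.0016131123078057478 u 0.07547186876670087
theta 29.79380534680281 f want 0.03150140216441048
rear-up tilt deg 29.02 z at .05,.15 [0.1947 0.1392] 13
```

Request:
move_arm(commands=[[-0.3, 0, 0.27, 0], [-0.3, 0, 0.28, 0], [-0.3, 0, 0.28, 0], [-0.3, 0, 0.28, 0], [0, 0, 0, 0]])

```text
time: 27.15
eef_pos: [0.6648, 0.1801, 0.1908]
tcp_rot: [[-0.012, -0.145, -0.989], [-0.018, -0.989, 0.145], [-1.0, 0.019, 0.009]]
force: [2.5, -1.1, 0.2]
opening: 0.48
```

```bash
python3 st.py;python3 arc.py s35
```

```text
[0.6648 0.1801 0.1908] F tool [-0.2219  0.7733 -2.6044] tq tool [-0.0082  0.4094 -0.0283] op 0.48 t 27.15
f 0.04043508644744647 lat 0.0018897258709739215 u 0.08901242694106898
theta 36.26822843178111 f want 0.04323328360263037
rear-up tilt deg 36.74 z at .05,.15 [0.202  0.1274] 12
```

Request:
move_arm(commands=[[-0.3, 0, 0.21, 0], [-0.3, 0, 0.22, 0], [-0.3, 0, 0.23, 0], [-0.2, 0, 0.15, 0], [0, 0, 0, 0]])

```text
time: 27.62
eef_pos: [0.6544, 0.1816, 0.2015]
tcp_rot: [[-0.016, -0.145, -0.989], [-0.018, -0.989, 0.145], [-1.0, 0.02, 0.014]]
force: [2.0, 0.1, -1.1]
opening: 0.475
```

```bash
python3 st.py;python3 arc.py s36
```

```text
[0.6544 0.1816 0.2015] F tool [ 1.109  -0.4036 -1.9656] tq tool [ 0.0067  0.3571 -0.0234] op 0.475 t 27.62
f 0.05092502354534122 lat 0.0019270222349619115 u 0.09967953595471452
theta 41.883214824063174 f want 0.05459383349388168
rear-up tilt deg 44.78 z at .05,.15 [0.2076 0.1083] 10
```

Request:
move_arm(commands=[[0, 0, 0, 0], [0, 0, 0, 0], [0, 0, 0, 0]])

```text
time: 27.92
eef_pos: [0.6546, 0.1816, 0.2013]
tcp_rot: [[-0.016, -0.145, -0.989], [-0.018, -0.989, 0.145], [-1.0, 0.02, 0.014]]
force: [2.5, 0.1, 0.1]
opening: 0.475
```

```bash
python3 st.py;python3 arc.py s37; python3 -c "
import cv2,numpy as np
from h import *
snap('top','t37');snap('wrist','w37')
b=cv2.resize(cv2.imread('pics/s37.png')[110:240,290:410],(480,520),interpolation=cv2.INTER_CUBIC)
a=cv2.resize(cv2.imread('pics/w37.png')[150:420,200:360],(308,520),interpolation=cv2.INTER_CUBIC)
cv2.imwrite('pics/v37.png',np.hstack([b,a]))"
```

```text
[0.6546 0.1816 0.2013] F tool [-0.1206 -0.4748 -2.4729] tq tool [-0.0134  0.3016 -0.1039] op 0.475 t 27.92
f 0.05072688103251692 lat 0.0019067837059339341 u 0.09949469480907472
theta 41.768623265037014 f want 0.05435172709990577
rear-up tilt deg 43.64 z at .05,.15 [0.2084 0.1131] 12
```

View pics/v37.png

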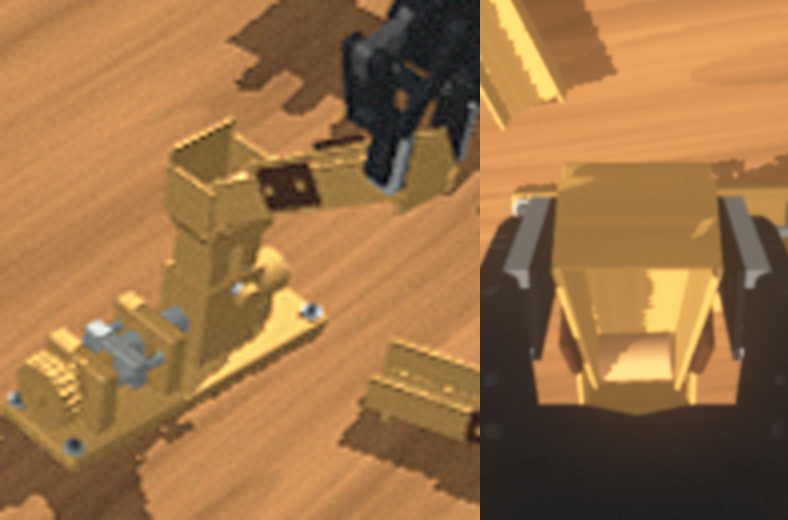

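```bash
cat > prof.py <<'E'
import sys
from h import *
np.set_printoptions(precision=4,suppress=True)
def prof(fn,cam,new=True):
    s=sensors.get_state();p,T=s['eef_pos'],s['tcp_rot']
    if new: snap(cam,fn)
    W=cloud(fn);L=(W-p)@T;th=np.radians(float(sys.argv[2]))
    # chute axes: ahead/down along trough
    z=W[...,2]-.122; a=L[...,2]-.1085  # rel rim axis (TCP to rim ahead ~.163-f)
    a=L[...,2]-(.1615-.0507)
    s_=-( -a*np.cos(th)*-1)  # placeholder
    al=-a*np.cos(th)+z*np.sin(th)   # distance up the trough from rim
    n=a*np.sin(th)+z*np.cos(th)     # normal above rim axis
    img=np.load('pics/'+fn+'.npz')['im']
    for lo in np.arange(-.03,.165,.01):
        m=(al>lo)&(al<lo+.01)&(abs(L[...,1])<.012)&(n>-.02)&(n<.05)
        if m.sum()>4: print(round(lo+.005,3),m.sum(),'n',np.percentile(n[m],[10,50,90]),'rgb',np.median(img[m],0))
for c in sys.argv[3:]:
    print(c);prof(sys.argv[1]+c,c)
E
python3 prof.py p1 43 wrist scene top
```

```text
wrist
-0.025 296 n [0.026  0.0305 0.035 ] rgb [139. 101.  55.]
-0.015 38 n [0.0357 0.0368 0.0377] rgb [132.  96.  53.]
-0.005 30 n [0.0226 0.0234 0.0236] rgb [253. 219. 135.]
0.005 643 n [0.0041 0.0133 0.0213] rgb [231. 173. 105.]
0.015 101 n [0.002  0.0026 0.0147] rgb [214. 154.  90.]
0.025 88 n [0.001  0.0015 0.0019] rgb [190. 140.  74.]
0.035 96 n [0.0001 0.0006 0.001 ] rgb [190.  140.   74.5]
0.045 95 n [-0.0006 -0.0002  0.0002] rgb [190. 140.  74.]
0.055 112 n [-0.0015 -0.0011 -0.0007] rgb [189. 139.  74.]
0.065 120 n [-0.0024 -0.0019 -0.0015] rgb [188. 139.  74.]
0.075 146 n [-0.0031 -0.0027 -0.0022] rgb [188. 139.  74.]
0.085 155 n [-0.0041 -0.0036 -0.0032] rgb [188. 139.  74.]
0.095 52 n [-0.0043 -0.004  -0.0038] rgb [188.5 139.   74. ]
0.155 463 n [-0.0183 -0.0158 -0.0068] rgb [163. 120.  65.]
0.165 2307 n [-0.0085  0.002   0.0109] rgb [161. 119.  64.]
scene
-0.025 23 n [0.0245 0.0294 0.033 ] rgb [127. 100.  55.]
-0.015 41 n [-0.0177  0.0378  0.0437] rgb [124.  96.  52.]
-0.005 38 n [-0.0141  0.0207  0.0489] rgb [121.   93.   50.5]
0.005 9 n [-0.0076 -0.0064  0.0192] rgb [13
[... 490 characters left out ...]
0.0018  0.0005  0.0026] rgb [169.5 122.5  51. ]
0.045 49 n [-0.0023 -0.0001  0.0017] rgb [168. 122.  50.]
0.055 48 n [-0.0032 -0.0013  0.0004] rgb [168. 121.  50.]
0.065 48 n [-0.004  -0.002  -0.0004] rgb [169.  122.   51.5]
0.075 53 n [-0.0054 -0.0026 -0.0013] rgb [168. 121.  51.]
0.085 52 n [-0.0055 -0.0041 -0.0021] rgb [168.5 122.   52. ]
0.095 54 n [-0.0069 -0.0048 -0.0029] rgb [176.5 125.5  53.5]
0.105 52 n [-0.0077 -0.0061 -0.0035] rgb [169.  121.5  55.5]
0.115 49 n [-0.0077 -0.0063 -0.004 ] rgb [168. 123.  57.]
0.125 48 n [-0.009  -0.0072 -0.0053] rgb [176.  126.5  54. ]
0.135 49 n [-0.0102 -0.0078 -0.006 ] rgb [170. 123.  54.]
0.145 39 n [-0.0108 -0.0083 -0.0064] rgb [165. 118.  50.]
```

One plug is still resting at the lip. The floor profile gives a true tilt of about 38°, so I tip further.

Request:
move_arm(commands=[[-0.3, 0, 0.28, 0], [-0.3, 0, 0.3, 0], [-0.3, 0, 0.3, 0], [-0.2, 0, 0.22, 0], [0, 0, 0, 0]])

```text
time: 28.63
eef_pos: [0.6413, 0.1836, 0.2127]
tcp_rot: [[-0.02, -0.145, -0.989], [-0.018, -0.989, 0.145], [-1.0, 0.021, 0.017]]
force: [0.7, 0.6, -1.1]
opening: 0.473
```

```bash
python3 st.py; python3 prof.py p2 43 top wrist | awk 'NR<14 || /wrist/ || NR>19' | head -30
```

```text
[0.6413 0.1836 0.2127] F tool [ 1.0522 -0.7266 -0.6241] tq tool [-0.024   0.2336 -0.0795] op 0.473 t 28.63
top
-0.025 14 n [-0.0026  0.0052  0.0179] rgb [172. 125.  53.]
-0.015 50 n [0.0021 0.0069 0.0254] rgb [167.5 119.   62. ]
-0.005 38 n [0.0044 0.01   0.0363] rgb [193.  138.5  72. ]
0.005 63 n [0.0124 0.0141 0.0456] rgb [221. 165.  85.]
0.015 103 n [-0.0061  0.0066  0.0131] rgb [233. 168.  87.]
0.025 45 n [-0.0075 -0.0051 -0.0031] rgb [166. 120.  50.]
0.035 44 n [-0.0069 -0.0052 -0.0033] rgb [165. 118.  49.]
0.045 48 n [-0.0068 -0.0051 -0.0033] rgb [165. 119.  50.]
0.055 41 n [-0.0065 -0.0051 -0.0028] rgb [164. 118.  49.]
0.065 43 n [-0.0066 -0.0044 -0.0029] rgb [164. 117.  49.]
0.075 42 n [-0.0053 -0.004  -0.002 ] rgb [163.5 118.   49. ]
0.085 48 n [-0.0055 -0.0041 -0.0021] rgb [164.  118.   49.5]
0.155 26 n [-0.0024 -0.0012  0.0003] rgb [159.  114.5  50. ]
0.165 7 n [0.018  0.0203 0.0214] rgb [136.  99.  53.]
wrist
-0.025 111 n [0.011  0.0129 0.015 ] rgb [169. 124.  67.]
-0.015 256 n [0.0163 0.0212 0.0253] rgb [138. 102.  55.]
-0.005 316 n [0.0274 0.0322 0.0368] rgb [136. 100.  54.]
0.005 286 n [0.0368 0.0418 0.0452] rgb [132.  98.  54.]
0.015 594 n [-0.0045  0.0051  0.0124] rgb [231. 173. 106.]
0.025 79 n [-0.0054 -0.0051  0.0048] rgb [195. 144.  82.]
0.035 54 n [-0.0052 -0.005  -0.0048] rgb [183.5 136.   73. ]
0.045 59 n [-0.005  -0.0048 -0.0046] rgb [183. 136.  72.]
0.055 84 n [-0.0047 -0.0045 -0.0043] rgb [183. 136.  72.]
0.065 60 n [-0.0045 -0.0043 -0.004 ] rgb [181. 134.  71.]
0.165 2028 n [-0.0086  0.0082  0.0189] rgb [167. 123.  66.]
```

```bash
python3 - <<'E'
from h import *
np.set_printoptions(precision=3,suppress=True,linewidth=200)
s=sensors.get_state();p,T=s['eef_pos'],s['tcp_rot']
for c in ['top','wrist']:
  fn='p2'+c;W=cloud(fn);im=np.load('pics/'+fn+'.npz')['im']
  q=W[...,:2]-[.5446,.196];x=q@[.99,-.144]+.017;y=q@[.144,.99]
  m=(W[...,2]>.03)&(abs(y)<.017)&(x>-.03)&(x<.06)
  print(c)
  for lo in np.arange(-.03,.056,.005):
    k=m&(x>=lo)&(x<lo+.005)
    if k.sum()>2: print(round((lo+.0025)*1000,1),k.sum(),'z',np.percentile(W[...,2][k],[5,25,50,75,95]),np.median(im[k],0))
E
python3 -c "
from h import *
im=np.load('pics/p2top.npz')['im'];print(im[205:228:1,140:186:3].sum(2))"
```

```text
top
-27.5 135 z [0.124 0.149 0.609 0.619 0.631] [90. 99. 65.]
-22.5 132 z [0.039 0.16  0.617 0.622 0.625] [84. 89. 73.]
-17.5 124 z [0.102 0.604 0.62  0.624 0.626] [75. 72. 70.]
-12.5 102 z [0.111 0.119 0.603 0.624 0.627] [78.5 80.5 71. ]
-7.5 109 z [0.114 0.124 0.594 0.601 0.618] [111. 113.  80.]
-2.5 152 z [0.134 0.139 0.603 0.608 0.613] [109.  122.  124.5]
2.5 150 z [0.137 0.142 0.604 0.608 0.611] [109.  121.  125.5]
7.5 133 z [0.137 0.6   0.603 0.606 0.609] [102. 114. 119.]
12.5 79 z [0.134 0.137 0.603 0.605 0.607] [ 92. 101. 105.]
17.5 37 z [0.125 0.127 0.13  0.132 0.603] [163. 117.  53.]
22.5 39 z [0.129 0.133 0.134 0.136 0.137] [166. 120.  50.]
27.5 37 z [0.133 0.136 0.137 0.139 0.142] [165. 119.  50.]
32.5 40 z [0.139 0.141 0.144 0.145 0.148] [165. 119.  50.]
37.5 38 z [0.144 0.147 0.148 0.15  0.158] [165.  118.5  49. ]
42.5 38 z [0.149 0.151 0.152 0.154 0.183] [163.5 118.   50.5]
47.5 38 z [0.153 0.156 0.157 0.159 0.189] [163. 117.  48.]
52.5 38 z [0.159 0.16  0.162 0.164 0.194] [163. 117.  49.]
57.5 41 z [0.162 0.165 0.167 0.169 0.198] [164. 118.  50.]
wrist
-27.5 4 z [0.15
[... 1672 characters left out ...]
 412 414 281 291 279 283 319]
 [506 535 363 284 305 314 335 379 525 404 421 272 302 273 272 322]
 [492 520 324 284 321 307 313 387 554 388 416 271 294 278 302 330]
 [488 486 310 290 321 293 292 380 553 381 386 269 287 283 314 319]
 [495 481 341 300 323 260 294 360 522 370 381 270 296 295 343 322]
 [488 478 376 388 389 298 292 325 488 343 391 274 302 302 380 353]
 [499 466 395 440 436 354 386 340 457 353 392 276 307 320 397 389]
 [491 448 372 377 403 401 449 399 438 390 396 279 303 305 393 401]
 [489 466 414 350 339 353 397 386 451 425 367 267 308 307 378 381]
 [487 489 473 428 396 336 310 340 385 359 318 273 311 292 357 361]
 [498 489 500 478 469 412 305 300 299 317 295 320 352 277 330 354]]
```

Run:
```python
from h import *
np.set_printoptions(precision=3,suppress=True,linewidth=200)
fn='p2top';W=cloud(fn);im=np.load('pics/'+fn+'.npz')['im'];
q=W[...,:2]-[.5446,.196];x=q@[.99,-.144]+.017;y=q@[.144,.99]
for y0 in (-.016,-.008,0,.008,.016):
  m=(W[...,2]>.02)&(W[...,2]<.2)&(abs(y-y0)<.004)&(x>-.03)&(x<.03)
  o=np.argsort(x[m]);
  print(y0,[(round(a*1000),round(b*1000),int(c[0]),int(c[2])) for a,b,c in zip(x[m][o],W[...,2][m][o],im[m][o])])
```

```text
-0.016 [(-26, 123, 151, 50), (-26, 137, 155, 50), (-26, 120, 148, 49), (-26, 159, 192, 54), (-26, 124, 147, 42), (-26, 127, 148, 40), (-26, 152, 193, 60), (-26, 132, 151, 40), (-26, 137, 151, 44), (-26, 146, 180, 55), (-26, 148, 190, 55), (-26, 158, 202, 56), (-25, 156, 208, 58), (-25, 158, 221, 66), (-20, 39, 169, 48), (-20, 24, 199, 51), (-20, 51, 153, 43), (-20, 72, 172, 51), (-20, 25, 193, 49), (-20, 52, 160, 52), (-20, 38, 163, 50), (-20, 65, 150, 47), (-20, 41, 158, 49), (-20, 57, 168, 45), (-20, 54, 165, 52), (-18, 74, 182, 52), (-17, 106, 195, 61), (-16, 77, 159, 46), (-16, 111, 193, 60), (-15, 106, 195, 64), (-14, 112, 171, 65), (-14, 113, 185, 66), (-13, 117, 166, 63), (-12, 112, 182, 68), (-10, 132, 189, 66), (-10, 114, 176, 71), (-10, 115, 179, 63), (-9, 135, 200, 65), (-9, 117, 181, 72), (-8, 134, 209, 59), (-7, 120, 188, 69), (-7, 137, 202, 60), (-7, 108, 198, 64), (-6, 133, 214, 61), (-6, 141, 205, 60), (-5, 132, 207, 80), (-5, 134, 199, 74), (-4, 71, 141, 41), (-4, 133, 206, 59), (-4, 138, 218, 84), (-4, 142, 215, 71), (-3, 138, 215, 78), (-2, 86, 135, 45), (-2, 146, 
[... 10606 characters left out ...]
 (19, 131, 164, 43), (19, 128, 169, 50), (19, 147, 146, 43), (19, 131, 161, 40), (20, 132, 161, 46), (20, 140, 147, 44), (20, 130, 169, 50), (21, 149, 144, 45), (21, 133, 167, 55), (21, 130, 165, 45), (21, 136, 169, 52), (22, 143, 141, 43), (22, 132, 160, 45), (22, 134, 166, 52), (23, 168, 198, 59), (23, 133, 163, 48), (24, 132, 164, 51), (24, 135, 161, 49), (24, 133, 161, 43), (25, 137, 156, 48), (26, 137, 163, 46), (26, 154, 143, 46), (26, 144, 149, 46), (26, 137, 164, 50), (26, 137, 161, 41), (27, 141, 161, 44), (28, 136, 169, 48), (28, 171, 201, 60), (28, 135, 168, 51), (28, 135, 163, 45), (29, 138, 157, 41), (29, 147, 145, 45), (29, 139, 169, 50), (30, 139, 164, 50), (30, 140, 164, 48)]
```

Plug 2 is cocked in the mouth, with its -y end high, and it holds plug 3 back. I rock the chute gently about the rim to shake it loose.

Request:
move_arm(commands=[[0.4, 0, -0.42, 0], [0.5, 0, -0.45, 0], [0.5, 0, -0.4, 0], [0, 0, 0, 0]])

```text
time: 29.07
eef_pos: [0.6567, 0.1813, 0.1984]
tcp_rot: [[-0.016, -0.145, -0.989], [-0.017, -0.989, 0.146], [-1.0, 0.019, 0.013]]
force: [0.7, -0.9, 1.1]
opening: 0.48
```

```bash
cat > mouth.py <<'E'
import sys
from h import *
np.set_printoptions(precision=3,suppress=True,linewidth=200)
fn=sys.argv[1];snap('top',fn);W=cloud(fn);im=np.load('pics/'+fn+'.npz')['im'].astype(int)
s=sensors.get_state();T=s['tcp_rot'];print(s['eef_pos'],'F',s['force']@T,'op',round(s['opening'],3),round(s['time'],2))
q=W[...,:2]-[.5446,.196];x=q@[.99,-.144]+.017;y=q@[.144,.99]
for y0 in (-.012,0,.012):
  r_=[]
  for x0 in range(-16,60,6):
    m=(W[...,2]>.022)&(W[...,2]<.2)&(abs(y-y0)<.005)&(abs(x*1000-x0)<3)
    r_.append((x0,int(1000*np.median(W[...,2][m])),'Y' if np.median(im[m][:,2])>72 else '-') if m.sum()>2 else (x0,0,''))
  print(y0,r_)
E
python3 mouth.py m1
```

```text
[0.656 0.181 0.199] F [-0.825 -0.145 -1.294] op 0.474 29.12
-0.012 [(-16, 116, '-'), (-10, 118, 'Y'), (-4, 123, 'Y'), (2, 139, 'Y'), (8, 140, 'Y'), (14, 138, 'Y'), (20, 130, '-'), (26, 135, '-'), (32, 142, '-'), (38, 147, '-'), (44, 145, '-'), (50, 154, '-'), (56, 155, '-')]
0 [(-16, 115, '-'), (-10, 117, '-'), (-4, 133, 'Y'), (2, 138, 'Y'), (8, 139, 'Y'), (14, 137, 'Y'), (20, 130, '-'), (26, 133, '-'), (32, 137, '-'), (38, 142, '-'), (44, 146, '-'), (50, 150, '-'), (56, 156, '-')]
0.012 [(-16, 105, '-'), (-10, 112, '-'), (-4, 134, 'Y'), (2, 136, 'Y'), (8, 135, 'Y'), (14, 129, '-'), (20, 128, '-'), (26, 133, '-'), (32, 138, '-'), (38, 141, '-'), (44, 147, '-'), (50, 151, '-'), (56, 155, '-')]
```

Request:
move_arm(commands=[[-0.4, 0, 0.38, 0], [-0.5, 0, 0.45, 0], [-0.5, 0, 0.45, 0], [0, 0, 0, 0]])

```text
time: 29.45
eef_pos: [0.6416, 0.1833, 0.2119]
tcp_rot: [[-0.021, -0.146, -0.989], [-0.018, -0.989, 0.146], [-1.0, 0.021, 0.018]]
force: [1.2, 0.7, -0.1]
opening: 0.473
```

```bash
python3 mouth.py m2
```

```text
[0.642 0.183 0.212] F [ 2.215 -0.626 -0.919] op 0.475 29.5
-0.012 [(-16, 116, '-'), (-10, 118, 'Y'), (-4, 134, 'Y'), (2, 140, 'Y'), (8, 140, 'Y'), (14, 139, 'Y'), (20, 133, '-'), (26, 139, '-'), (32, 142, '-'), (38, 147, '-'), (44, 155, '-'), (50, 175, '-'), (56, 182, '-')]
0 [(-16, 112, '-'), (-10, 118, '-'), (-4, 133, 'Y'), (2, 140, 'Y'), (8, 139, 'Y'), (14, 135, '-'), (20, 130, '-'), (26, 136, '-'), (32, 143, '-'), (38, 148, '-'), (44, 155, '-'), (50, 159, '-'), (56, 165, '-')]
0.012 [(-16, 104, '-'), (-10, 115, '-'), (-4, 136, 'Y'), (2, 138, 'Y'), (8, 137, '-'), (14, 130, '-'), (20, 130, '-'), (26, 136, '-'), (32, 141, '-'), (38, 147, '-'), (44, 152, '-'), (50, 159, '-'), (56, 165, '-')]
```

Request:
move_arm(commands=[[-0.35, 0, 0.45, 0], [-0.3, 0, 0.45, 0], [-0.3, 0, 0.48, 0], [-0.3, 0, 0.5, 0], [0, 0, 0, 0]])

```text
time: 29.92
eef_pos: [0.6206, 0.1867, 0.2261]
tcp_rot: [[-0.021, -0.145, -0.989], [-0.018, -0.989, 0.146], [-1.0, 0.021, 0.019]]
force: [0.4, 0.4, -1.6]
opening: 0.473
```

```bash
python3 mouth.py m3
```

```text
[0.621 0.187 0.226] F [ 0.964 -0.65  -0.815] op 0.474 29.97
-0.012 [(-16, 116, '-'), (-10, 119, 'Y'), (-4, 135, 'Y'), (2, 140, 'Y'), (8, 141, 'Y'), (14, 135, 'Y'), (20, 134, '-'), (26, 160, '-'), (32, 184, '-'), (38, 156, '-'), (44, 166, '-'), (50, 0, ''), (56, 0, '')]
0 [(-16, 110, '-'), (-10, 119, '-'), (-4, 135, 'Y'), (2, 139, 'Y'), (8, 139, 'Y'), (14, 135, '-'), (20, 133, '-'), (26, 140, '-'), (32, 149, '-'), (38, 158, '-'), (44, 164, '-'), (50, 174, '-'), (56, 181, '-')]
0.012 [(-16, 104, '-'), (-10, 112, '-'), (-4, 136, 'Y'), (2, 138, 'Y'), (8, 137, '-'), (14, 130, '-'), (20, 133, '-'), (26, 142, '-'), (32, 149, '-'), (38, 157, '-'), (44, 164, '-'), (50, 173, '-'), (56, 183, '-')]
```

Request:
move_arm(commands=[[-0.25, 0, 0.5, 0], [-0.25, 0, 0.5, 0], [-0.2, 0, 0.5, 0], [-0.2, 0, 0.5, 0], [0, 0, 0, 0]])

```text
time: 30.38
eef_pos: [0.5996, 0.1898, 0.236]
tcp_rot: [[-0.021, -0.146, -0.989], [-0.018, -0.989, 0.146], [-1.0, 0.021, 0.018]]
force: [-0.0, -0.7, -1.6]
opening: 0.474
```

```bash
python3 mouth.py m4
```

```text
[0.6   0.19  0.236] F [1.49  0.013 0.02 ] op 0.478 30.43
-0.012 [(-16, 115, '-'), (-10, 120, 'Y'), (-4, 137, 'Y'), (2, 140, 'Y'), (8, 141, 'Y'), (14, 0, ''), (20, 159, '-'), (26, 0, ''), (32, 0, ''), (38, 0, ''), (44, 0, ''), (50, 0, ''), (56, 0, '')]
0 [(-16, 113, '-'), (-10, 119, '-'), (-4, 136, 'Y'), (2, 139, 'Y'), (8, 139, 'Y'), (14, 132, '-'), (20, 137, '-'), (26, 148, '-'), (32, 158, '-'), (38, 170, '-'), (44, 181, '-'), (50, 192, '-'), (56, 198, '-')]
0.012 [(-16, 104, '-'), (-10, 114, '-'), (-4, 135, 'Y'), (2, 138, 'Y'), (8, 137, '-'), (14, 132, '-'), (20, 137, '-'), (26, 149, '-'), (32, 160, '-'), (38, 170, '-'), (44, 180, '-'), (50, 192, '-'), (56, 197, '-')]
```

Request:
move_arm(commands=[[0, 0.4, 0, 0], [0, -0.8, 0, 0], [0, 0.8, 0, 0], [0, -0.8, 0, 0], [0, 0.4, 0, 0]])

```text
time: 30.85
eef_pos: [0.5999, 0.1899, 0.2358]
tcp_rot: [[-0.022, -0.145, -0.989], [-0.018, -0.989, 0.146], [-1.0, 0.021, 0.019]]
force: [1.7, 0.9, 0.5]
opening: 0.474
```

```bash
python3 mouth.py m5
```

```text
[0.6   0.188 0.236] F [ 1.195 -0.007 -0.371] op 0.476 30.9
-0.012 [(-16, 115, '-'), (-10, 121, 'Y'), (-4, 135, 'Y'), (2, 140, 'Y'), (8, 140, 'Y'), (14, 137, '-'), (20, 181, '-'), (26, 0, ''), (32, 0, ''), (38, 0, ''), (44, 0, ''), (50, 0, ''), (56, 0, '')]
0 [(-16, 113, '-'), (-10, 119, '-'), (-4, 133, 'Y'), (2, 139, 'Y'), (8, 139, 'Y'), (14, 133, '-'), (20, 136, '-'), (26, 147, '-'), (32, 158, '-'), (38, 170, '-'), (44, 179, '-'), (50, 189, '-'), (56, 198, '-')]
0.012 [(-16, 104, '-'), (-10, 112, '-'), (-4, 134, '-'), (2, 137, 'Y'), (8, 136, '-'), (14, 130, '-'), (20, 138, '-'), (26, 148, '-'), (32, 159, '-'), (38, 168, '-'), (44, 179, '-'), (50, 192, '-'), (56, 198, '-')]
```

Request:
move_arm(commands=[[0.5, 0, -0.9, 0], [-0.5, 0, 0.9, 0], [0.5, 0, -0.9, 0], [-0.5, 0, 0.9, 0], [0, 0, 0, 0]])

```text
time: 31.32
eef_pos: [0.6027, 0.187, 0.2348]
tcp_rot: [[-0.02, -0.147, -0.989], [-0.02, -0.989, 0.148], [-1.0, 0.023, 0.017]]
force: [0.6, -0.4, -2.2]
opening: 0.475
```

```bash
python3 mouth.py m6
```

```text
[0.604 0.187 0.234] F [-0.95  -0.54  -0.124] op 0.479 31.37
-0.012 [(-16, 116, '-'), (-10, 120, 'Y'), (-4, 135, 'Y'), (2, 140, 'Y'), (8, 142, 'Y'), (14, 137, '-'), (20, 135, '-'), (26, 147, '-'), (32, 161, '-'), (38, 168, '-'), (44, 179, '-'), (50, 185, '-'), (56, 195, '-')]
0 [(-16, 112, '-'), (-10, 118, '-'), (-4, 136, 'Y'), (2, 139, 'Y'), (8, 139, 'Y'), (14, 134, '-'), (20, 136, '-'), (26, 147, '-'), (32, 156, '-'), (38, 165, '-'), (44, 176, '-'), (50, 187, '-'), (56, 197, '-')]
0.012 [(-16, 105, '-'), (-10, 111, '-'), (-4, 136, 'Y'), (2, 138, '-'), (8, 137, '-'), (14, 132, '-'), (20, 137, '-'), (26, 146, '-'), (32, 156, '-'), (38, 167, '-'), (44, 177, '-'), (50, 187, '-'), (56, 195, '-')]
```

Request:
move_arm(commands=[[0.37, 0, -0.76, 0], [0.37, 0, -0.76, 0], [0.37, 0, -0.76, 0], [0.37, 0, -0.74, 0], [0, 0, 0, 0]])

```text
time: 31.78
eef_pos: [0.6364, 0.181, 0.2154]
tcp_rot: [[-0.021, -0.148, -0.989], [-0.021, -0.989, 0.148], [-1.0, 0.024, 0.018]]
force: [0.8, 0.7, 1.6]
opening: 0.477
```

Request:
move_arm(commands=[[0.42, 0, -0.6, 0], [0.42, 0, -0.57, 0], [0.42, 0, -0.55, 0], [0.42, 0, -0.52, 0], [0, 0, 0, 0]])

```text
time: 32.2
eef_pos: [0.6602, 0.1766, 0.1943]
tcp_rot: [[-0.025, -0.148, -0.989], [-0.021, -0.989, 0.149], [-0.999, 0.024, 0.022]]
force: [0.8, 0.7, 0.9]
opening: 0.475
```

```bash
python3 mouth.py m7; python3 arc.py s40
```

```text
[0.66  0.177 0.195] F [ 1.527  0.53  -0.136] op 0.481 32.25
-0.012 [(-16, 116, '-'), (-10, 119, 'Y'), (-4, 124, 'Y'), (2, 138, 'Y'), (8, 141, 'Y'), (14, 138, 'Y'), (20, 130, '-'), (26, 133, '-'), (32, 136, '-'), (38, 139, '-'), (44, 145, '-'), (50, 149, '-'), (56, 151, '-')]
0 [(-16, 112, '-'), (-10, 119, 'Y'), (-4, 132, 'Y'), (2, 140, 'Y'), (8, 139, 'Y'), (14, 137, 'Y'), (20, 127, '-'), (26, 132, '-'), (32, 136, '-'), (38, 140, '-'), (44, 145, '-'), (50, 149, '-'), (56, 152, '-')]
0.012 [(-16, 104, '-'), (-10, 111, '-'), (-4, 133, '-'), (2, 137, 'Y'), (8, 138, '-'), (14, 133, '-'), (20, 130, '-'), (26, 132, '-'), (32, 138, '-'), (38, 141, '-'), (44, 144, '-'), (50, 149, '-'), (56, 154, '-')]
f 0.04481990085008162 lat -0.0021607658912168896 u 0.09293184755611189
theta 38.27358071473899 f want 0.04717019178173337
rear-up tilt deg 33.66 z at .05,.15 [0.1964 0.1298] 16
```

Request:
move_arm(commands=[[0.5, 0, -0.5, 0], [0.5, 0, -0.49, 0], [0.5, 0, -0.47, 0], [0.5, 0, -0.45, 0], [0, 0, 0, 0]])

```text
time: 32.72
eef_pos: [0.6779, 0.1737, 0.1733]
tcp_rot: [[-0.027, -0.147, -0.989], [-0.021, -0.989, 0.148], [-0.999, 0.025, 0.024]]
force: [0.1, -0.0, -0.2]
opening: 0.481
```

```bash
python3 mouth.py m8; python3 arc.py s41
```

```text
[0.678 0.174 0.174] F [ 0.795 -0.05   1.116] op 0.477 32.77
-0.012 [(-16, 108, '-'), (-10, 117, 'Y'), (-4, 117, '-'), (2, 138, 'Y'), (8, 142, 'Y'), (14, 142, 'Y'), (20, 129, 'Y'), (26, 130, '-'), (32, 131, '-'), (38, 133, 'Y'), (44, 138, '-'), (50, 142, '-'), (56, 143, '-')]
0 [(-16, 105, '-'), (-10, 116, '-'), (-4, 121, 'Y'), (2, 139, 'Y'), (8, 142, 'Y'), (14, 139, 'Y'), (20, 127, '-'), (26, 129, '-'), (32, 132, '-'), (38, 134, '-'), (44, 137, '-'), (50, 141, '-'), (56, 142, '-')]
0.012 [(-16, 104, '-'), (-10, 109, '-'), (-4, 115, '-'), (2, 139, 'Y'), (8, 140, '-'), (14, 139, '-'), (20, 128, '-'), (26, 130, '-'), (32, 133, '-'), (38, 136, '-'), (44, 137, '-'), (50, 141, '-'), (56, 143, '-')]
f 0.026672282111574862 lat -0.002504993979839581 u 0.07197649003900192
theta 28.246819299949586 f want 0.028930891967129363
rear-up tilt deg 27.87 z at .05,.15 [0.1925 0.1396] 17
```

Unloading is helping: plug 2's top has started to level. I keep lowering.

Request:
move_arm(commands=[[0.58, -0.06, -0.42, 0], [0.58, -0.06, -0.4, 0], [0.58, -0.06, -0.38, 0], [0.5, 0, -0.3, 0], [0, 0, 0, 0]])

```text
time: 33.23
eef_pos: [0.6934, 0.1728, 0.1499]
tcp_rot: [[-0.026, -0.146, -0.989], [-0.022, -0.989, 0.147], [-0.999, 0.025, 0.023]]
force: [-0.7, 0.2, -1.1]
opening: 0.478
```

```bash
python3 mouth.py m9; python3 arc.py s42
```

```text
[0.693 0.173 0.15 ] F [1.216 0.652 0.042] op 0.475 33.28
-0.012 [(-16, 108, '-'), (-10, 116, 'Y'), (-4, 119, 'Y'), (2, 141, 'Y'), (8, 143, 'Y'), (14, 142, 'Y'), (20, 131, 'Y'), (26, 128, 'Y'), (32, 129, '-'), (38, 130, 'Y'), (44, 132, '-'), (50, 133, '-'), (56, 135, '-')]
0 [(-16, 107, '-'), (-10, 116, '-'), (-4, 134, 'Y'), (2, 141, 'Y'), (8, 141, 'Y'), (14, 138, 'Y'), (20, 127, '-'), (26, 127, '-'), (32, 128, '-'), (38, 130, '-'), (44, 132, '-'), (50, 134, '-'), (56, 135, '-')]
0.012 [(-16, 104, '-'), (-10, 111, '-'), (-4, 135, 'Y'), (2, 139, 'Y'), (8, 139, 'Y'), (14, 135, '-'), (20, 125, '-'), (26, 127, '-'), (32, 129, '-'), (38, 129, '-'), (44, 131, '-'), (50, 134, '-'), (56, 134, '-')]
f 0.01116409416884154 lat -0.0011710777013137054 u 0.04853508669124912
theta 18.391945223699427 f want 0.014828626859081803
rear-up tilt deg 16.27 z at .05,.15 [0.1755 0.1463] 14
```

Request:
move_arm(commands=[[0.6, 0, -0.28, 0], [0.6, 0, -0.24, 0], [0, 0, 0, 0]])

```text
time: 33.58
eef_pos: [0.6989, 0.1721, 0.1387]
tcp_rot: [[-0.024, -0.146, -0.989], [-0.021, -0.989, 0.146], [-0.999, 0.024, 0.021]]
force: [-0.1, 0.5, -0.6]
opening: 0.475
```

```bash
python3 mouth.py m10; python3 arc.py s43
```

```text
[0.699 0.172 0.139] F [ 0.961 -0.382  0.73 ] op 0.476 33.63
-0.012 [(-16, 113, '-'), (-10, 119, '-'), (-4, 122, 'Y'), (2, 140, 'Y'), (8, 142, 'Y'), (14, 142, 'Y'), (20, 132, 'Y'), (26, 126, '-'), (32, 128, 'Y'), (38, 128, 'Y'), (44, 129, 'Y'), (50, 130, 'Y'), (56, 131, 'Y')]
0 [(-16, 106, '-'), (-10, 116, '-'), (-4, 134, 'Y'), (2, 141, 'Y'), (8, 141, 'Y'), (14, 138, 'Y'), (20, 125, '-'), (26, 125, '-'), (32, 127, '-'), (38, 128, '-'), (44, 129, '-'), (50, 131, '-'), (56, 131, '-')]
0.012 [(-16, 104, '-'), (-10, 111, '-'), (-4, 133, 'Y'), (2, 140, 'Y'), (8, 139, 'Y'), (14, 133, '-'), (20, 125, '-'), (26, 125, '-'), (32, 126, '-'), (38, 128, '-'), (44, 129, '-'), (50, 129, '-'), (56, 131, '-')]
f 0.005553809842619219 lat -0.0011083660749021866 u 0.03739533679107307
theta 13.980170201192086 f want 0.009859345526794237
rear-up tilt deg 11.5 z at .05,.15 [0.1677 0.1473] 15
```

Request:
move_arm(commands=[[-0.8, 0, 0.35, 0], [-0.8, 0, 0.4, 0], [-0.8, 0, 0.45, 0], [-0.8, 0, 0.52, 0], [0, 0, 0, 0]])

```text
time: 34.1
eef_pos: [0.6819, 0.1757, 0.1761]
tcp_rot: [[-0.021, -0.146, -0.989], [-0.021, -0.989, 0.146], [-1.0, 0.024, 0.017]]
force: [-0.4, -0.2, -1.2]
opening: 0.473
```

Request:
move_arm(commands=[[-0.7, 0, 0.52, 0], [-0.7, 0, 0.57, 0], [-0.7, 0, 0.62, 0], [-0.7, 0, 0.66, 0], [0, 0, 0, 0]])

```text
time: 34.52
eef_pos: [0.6567, 0.1805, 0.2098]
tcp_rot: [[-0.017, -0.145, -0.989], [-0.021, -0.989, 0.146], [-1.0, 0.023, 0.014]]
force: [-0.6, -0.3, -1.2]
opening: 0.472
```

Request:
move_arm(commands=[[-0.55, 0, 0.64, 0], [-0.52, 0, 0.66, 0], [-0.5, 0, 0.68, 0], [-0.48, 0, 0.7, 0], [0, 0, 0, 0]])

```text
time: 34.93
eef_pos: [0.627, 0.1853, 0.2328]
tcp_rot: [[-0.018, -0.145, -0.989], [-0.021, -0.989, 0.146], [-1.0, 0.023, 0.015]]
force: [-0.4, 0.1, -1.6]
opening: 0.475
```

```bash
python3 mouth.py m11; python3 arc.py s44
```

```text
[0.628 0.185 0.232] F [ 1.692  0.328 -0.131] op 0.476 34.98
-0.012 [(-16, 118, '-'), (-10, 142, 'Y'), (-4, 146, 'Y'), (2, 144, 'Y'), (8, 136, '-'), (14, 138, '-'), (20, 142, '-'), (26, 152, '-'), (32, 157, '-'), (38, 164, '-'), (44, 171, '-'), (50, 178, '-'), (56, 183, '-')]
0 [(-16, 133, '-'), (-10, 141, 'Y'), (-4, 142, 'Y'), (2, 142, 'Y'), (8, 131, '-'), (14, 137, '-'), (20, 143, '-'), (26, 151, '-'), (32, 157, '-'), (38, 162, '-'), (44, 170, '-'), (50, 178, '-'), (56, 185, '-')]
0.012 [(-16, 135, 'Y'), (-10, 139, 'Y'), (-4, 140, 'Y'), (2, 135, '-'), (8, 129, '-'), (14, 137, '-'), (20, 143, '-'), (26, 150, '-'), (32, 158, '-'), (38, 163, '-'), (44, 171, '-'), (50, 178, '-'), (56, 186, '-')]
f 0.07797295594304939 lat 0.0015769321707260631 u 0.13058877491667517
theta 51.56620156177409 f want 0.07643795855436125
rear-up tilt deg 22.36 z at .05,.15 [0.1836 0.1425] 10
```

Request:
move_arm(commands=[[-0.4, 0, 0.74, 0], [-0.38, 0, 0.76, 0], [-0.36, 0, 0.78, 0], [-0.34, 0, 0.78, 0], [0, 0, 0, 0]])

```text
time: 35.45
eef_pos: [0.5949, 0.1898, 0.2469]
tcp_rot: [[-0.02, -0.146, -0.989], [-0.021, -0.989, 0.147], [-1.0, 0.024, 0.017]]
force: [-0.6, 0.4, -2.5]
opening: 0.478
```

```bash
python3 mouth.py m12; python3 arc.py s45
```

```text
[0.596 0.19  0.247] F [ 2.255 -0.     0.326] op 0.478 35.5
-0.012 [(-16, 144, 'Y'), (-10, 144, 'Y'), (-4, 142, 'Y'), (2, 136, '-'), (8, 142, '-'), (14, 154, '-'), (20, 122, '-'), (26, 176, '-'), (32, 0, ''), (38, 0, ''), (44, 0, ''), (50, 0, ''), (56, 0, '')]
0 [(-16, 141, 'Y'), (-10, 143, 'Y'), (-4, 138, '-'), (2, 134, '-'), (8, 144, '-'), (14, 154, '-'), (20, 166, '-'), (26, 174, '-'), (32, 184, '-'), (38, 193, '-'), (44, 0, ''), (50, 0, ''), (56, 0, '')]
0.012 [(-16, 139, 'Y'), (-10, 140, '-'), (-4, 131, '-'), (2, 134, '-'), (8, 145, '-'), (14, 154, '-'), (20, 164, '-'), (26, 173, '-'), (32, 184, '-'), (38, 194, '-'), (44, 199, '-'), (50, 0, ''), (56, 0, '')]
f 0.11024726524188119 lat 0.0013798381002750534 u 0.14491216588156042
theta 51.56620156177409 f want 0.07643795855436125
rear-up tilt deg 64.94 z at .05,.15 [ 0.2074 -0.0065] 7
```

All three plugs are out of the chute now, but the lip rode up off the rim at the top of the swing, which is a lapse. I bring it back onto the rim and down the arc to level.

Request:
move_arm(commands=[[0, 0, -0.5, 0], [0, 0, -0.5, 0], [0.2, 0, -0.1, 0], [0.3, 0, 0, 0], [0, 0, 0, 0]])

```text
time: 35.97
eef_pos: [0.6093, 0.1873, 0.2403]
tcp_rot: [[-0.019, -0.147, -0.989], [-0.021, -0.989, 0.147], [-1.0, 0.024, 0.016]]
force: [-0.3, -0.4, -1.0]
opening: 0.472
```

```bash
python3 mouth.py m13; python3 st.py
```

```text
[0.609 0.187 0.24 ] F [1.56  0.364 0.535] op 0.476 36.02
-0.012 [(-16, 105, '-'), (-10, 140, 'Y'), (-4, 144, 'Y'), (2, 144, 'Y'), (8, 142, '-'), (14, 124, '-'), (20, 136, '-'), (26, 145, '-'), (32, 155, '-'), (38, 165, '-'), (44, 175, '-'), (50, 0, ''), (56, 196, '-')]
0 [(-16, 105, '-'), (-10, 137, 'Y'), (-4, 143, 'Y'), (2, 143, 'Y'), (8, 141, '-'), (14, 128, '-'), (20, 136, '-'), (26, 146, '-'), (32, 155, '-'), (38, 165, '-'), (44, 175, '-'), (50, 185, '-'), (56, 193, '-')]
0.012 [(-16, 105, '-'), (-10, 136, 'Y'), (-4, 140, 'Y'), (2, 140, 'Y'), (8, 133, '-'), (14, 125, '-'), (20, 134, '-'), (26, 144, '-'), (32, 154, '-'), (38, 164, '-'), (44, 173, '-'), (50, 184, '-'), (56, 195, '-')]
[0.6093 0.1874 0.2404] F tool [1.5604 0.3636 0.5348] tq tool [-0.0129 -0.1577 -0.011 ] op 0.476 t 36.02
```

Request:
move_arm(commands=[[0.3, 0, 0, 0], [0.3, 0, 0, 0], [0.2, 0, 0, 0], [0, 0, 0, 0]])

```text
time: 36.35
eef_pos: [0.6114, 0.1868, 0.2335]
tcp_rot: [[-0.013, -0.147, -0.989], [-0.022, -0.989, 0.148], [-1.0, 0.023, 0.01]]
force: [-1.4, -0.4, -1.0]
opening: 0.473
```

```bash
python3 mouth.py m14; python3 st.py
```

```text
[0.611 0.187 0.233] F [-0.341  0.304 -1.073] op 0.479 36.4
-0.012 [(-16, 136, '-'), (-10, 143, 'Y'), (-4, 145, 'Y'), (2, 144, 'Y'), (8, 119, '-'), (14, 127, '-'), (20, 136, '-'), (26, 144, '-'), (32, 154, '-'), (38, 164, '-'), (44, 171, '-'), (50, 179, '-'), (56, 192, '-')]
0 [(-16, 112, '-'), (-10, 141, 'Y'), (-4, 143, 'Y'), (2, 141, 'Y'), (8, 118, '-'), (14, 127, '-'), (20, 134, '-'), (26, 144, '-'), (32, 152, '-'), (38, 162, '-'), (44, 172, '-'), (50, 180, '-'), (56, 190, '-')]
0.012 [(-16, 105, '-'), (-10, 138, 'Y'), (-4, 140, 'Y'), (2, 138, 'Y'), (8, 119, '-'), (14, 124, '-'), (20, 135, '-'), (26, 141, '-'), (32, 153, '-'), (38, 161, '-'), (44, 171, '-'), (50, 180, '-'), (56, 191, '-')]
[0.6111 0.1868 0.2335] F tool [-0.3411  0.3038 -1.0726] tq tool [-0.0265  0.0927  0.0145] op 0.479 t 36.4
```

Request:
move_arm(commands=[[0.25, 0.2, -0.48, 0], [0.25, -0.4, -0.48, 0], [0.27, 0.4, -0.5, 0], [0.27, -0.2, -0.48, 0], [0, 0, 0, 0]])

```text
time: 36.82
eef_pos: [0.6316, 0.1836, 0.2217]
tcp_rot: [[-0.015, -0.147, -0.989], [-0.022, -0.989, 0.147], [-1.0, 0.023, 0.011]]
force: [0.2, 0.4, 1.0]
opening: 0.476
```

Request:
move_arm(commands=[[0.42, 0.2, -0.57, 0], [0.42, -0.4, -0.55, 0], [0.42, 0.4, -0.53, 0], [0.42, -0.2, -0.5, 0], [0, 0, 0, 0]])

```text
time: 37.23
eef_pos: [0.6554, 0.1796, 0.2019]
tcp_rot: [[-0.015, -0.147, -0.989], [-0.021, -0.989, 0.148], [-1.0, 0.023, 0.011]]
force: [1.2, 1.8, 0.4]
opening: 0.479
```

```bash
python3 mouth.py m15; python3 arc.py s46
```

```text
[0.655 0.18  0.202] F [ 1.287 -1.033 -0.461] op 0.477 37.28
-0.012 [(-16, 135, '-'), (-10, 143, 'Y'), (-4, 145, 'Y'), (2, 142, 'Y'), (8, 121, '-'), (14, 124, '-'), (20, 129, '-'), (26, 133, '-'), (32, 136, '-'), (38, 143, '-'), (44, 147, '-'), (50, 150, '-'), (56, 156, '-')]
0 [(-16, 113, '-'), (-10, 142, 'Y'), (-4, 143, 'Y'), (2, 141, 'Y'), (8, 121, '-'), (14, 124, '-'), (20, 128, '-'), (26, 133, '-'), (32, 138, '-'), (38, 143, '-'), (44, 147, '-'), (50, 151, '-'), (56, 155, '-')]
0.012 [(-16, 102, '-'), (-10, 136, 'Y'), (-4, 140, 'Y'), (2, 140, 'Y'), (8, 124, '-'), (14, 123, '-'), (20, 127, '-'), (26, 132, '-'), (32, 137, '-'), (38, 141, '-'), (44, 146, '-'), (50, 151, '-'), (56, 153, '-')]
f 0.049873043385568507 lat 7.580413040589491e-05 u 0.10043271192483127
theta 42.34158106016783 f want 0.05556636560614685
rear-up tilt deg 32.05 z at .05,.15 [0.1921 0.1295] 12
```

Request:
move_arm(commands=[[0.5, 0, -0.48, 0], [0.5, 0, -0.47, 0], [0.5, 0, -0.45, 0], [0.5, 0, -0.43, 0], [0, 0, 0, 0]])

```text
time: 37.75
eef_pos: [0.6733, 0.1766, 0.1808]
tcp_rot: [[-0.016, -0.146, -0.989], [-0.021, -0.989, 0.147], [-1.0, 0.024, 0.013]]
force: [1.6, 0.6, -0.5]
opening: 0.477
```

Request:
move_arm(commands=[[0.58, 0, -0.4, 0], [0.58, 0, -0.38, 0], [0.58, 0, -0.36, 0], [0.58, 0, -0.33, 0], [0, 0, 0, 0]])

```text
time: 38.17
eef_pos: [0.6886, 0.1735, 0.1541]
tcp_rot: [[-0.017, -0.147, -0.989], [-0.022, -0.989, 0.147], [-1.0, 0.024, 0.014]]
force: [0.4, 0.6, 0.1]
opening: 0.477
```

```bash
python3 mouth.py m16; python3 arc.py s47
```

```text
[0.688 0.174 0.155] F [-0.632 -0.039 -1.405] op 0.485 38.22
-0.012 [(-16, 106, '-'), (-10, 115, '-'), (-4, 138, 'Y'), (2, 143, 'Y'), (8, 143, 'Y'), (14, 139, 'Y'), (20, 126, 'Y'), (26, 128, '-'), (32, 129, 'Y'), (38, 131, '-'), (44, 134, '-'), (50, 133, 'Y'), (56, 136, '-')]
0 [(-16, 105, '-'), (-10, 116, '-'), (-4, 138, 'Y'), (2, 141, 'Y'), (8, 141, 'Y'), (14, 128, '-'), (20, 125, '-'), (26, 127, '-'), (32, 129, '-'), (38, 132, '-'), (44, 132, '-'), (50, 134, '-'), (56, 136, '-')]
0.012 [(-16, 106, '-'), (-10, 112, '-'), (-4, 138, 'Y'), (2, 141, 'Y'), (8, 139, 'Y'), (14, 128, '-'), (20, 125, '-'), (26, 126, '-'), (32, 128, '-'), (38, 130, '-'), (44, 132, '-'), (50, 134, '-'), (56, 135, '-')]
f 0.01613374990271431 lat -0.0011312778552601452 u 0.05279449755155807
theta 20.110818609091897 f want 0.01699537378190718
rear-up tilt deg 16.37 z at .05,.15 [0.1741 0.1447] 13
```

Request:
move_arm(commands=[[-0.58, 0, 0.36, 0], [-0.58, 0, 0.39, 0], [-0.58, 0, 0.41, 0], [-0.56, 0, 0.43, 0], [0, 0, 0, 0]], hand=0.474)

```text
time: 38.68
eef_pos: [0.6725, 0.1768, 0.1826]
tcp_rot: [[-0.013, -0.146, -0.989], [-0.022, -0.989, 0.146], [-1.0, 0.023, 0.01]]
force: [-0.4, -0.4, -2.5]
opening: 0.481
```

Request:
move_arm(commands=[[-0.46, 0, 0.43, 0], [-0.46, 0, 0.46, 0], [-0.44, 0, 0.48, 0], [-0.44, 0, 0.5, 0], [0, 0, 0, 0]])

```text
time: 39.1
eef_pos: [0.6525, 0.1806, 0.2049]
tcp_rot: [[-0.009, -0.146, -0.989], [-0.022, -0.989, 0.146], [-1.0, 0.023, 0.006]]
force: [0.8, -0.7, -1.3]
opening: 0.476
```

Request:
move_arm(commands=[[-0.36, 0, 0.5, 0], [-0.36, 0, 0.52, 0], [-0.34, 0, 0.54, 0], [-0.34, 0, 0.54, 0], [0, 0, 0, 0]])

```text
time: 39.52
eef_pos: [0.6307, 0.1841, 0.2215]
tcp_rot: [[-0.006, -0.146, -0.989], [-0.022, -0.989, 0.146], [-1.0, 0.023, 0.003]]
force: [0.3, -0.7, -0.4]
opening: 0.48
```

```bash
python3 mouth.py m17; python3 arc.py s48
```

```text
[0.631 0.184 0.221] F [-0.791 -0.192 -0.402] op 0.481 39.57
-0.012 [(-16, 104, '-'), (-10, 0, ''), (-4, 88, '-'), (2, 0, ''), (8, 117, '-'), (14, 127, '-'), (20, 132, '-'), (26, 137, '-'), (32, 144, '-'), (38, 152, '-'), (44, 158, '-'), (50, 164, '-'), (56, 172, '-')]
0 [(-16, 103, '-'), (-10, 82, '-'), (-4, 88, '-'), (2, 90, '-'), (8, 117, '-'), (14, 124, '-'), (20, 132, '-'), (26, 138, '-'), (32, 144, '-'), (38, 151, '-'), (44, 157, '-'), (50, 165, '-'), (56, 171, '-')]
0.012 [(-16, 103, '-'), (-10, 81, '-'), (-4, 89, '-'), (2, 91, '-'), (8, 116, '-'), (14, 125, '-'), (20, 132, '-'), (26, 137, '-'), (32, 145, '-'), (38, 151, '-'), (44, 157, '-'), (50, 164, '-'), (56, 171, '-')]
f 0.07434041567175292 lat 0.0008695901364862146 u 0.11941223946887522
theta 51.56620156177409 f want 0.07643795855436125
rear-up tilt deg 42.28 z at .05,.15 [0.1915 0.1006] 10
```

Request:
move_arm(commands=[[-0.24, 0, 0.48, 0], [-0.22, 0, 0.48, 0], [-0.2, 0, 0.48, 0], [-0.2, 0, 0.45, 0], [0, 0, 0, 0]])

```text
time: 40.03
eef_pos: [0.6135, 0.1866, 0.2312]
tcp_rot: [[-0.001, -0.146, -0.989], [-0.022, -0.989, 0.146], [-1.0, 0.022, -0.002]]
force: [0.7, -0.2, -0.4]
opening: 0.473
```

```bash
python3 mouth.py m18; python3 arc.py s49
```

```text
[0.614 0.187 0.231] F [-0.527  0.253 -0.779] op 0.473 40.08
-0.012 [(-16, 103, '-'), (-10, 0, ''), (-4, 87, '-'), (2, 0, ''), (8, 116, '-'), (14, 125, '-'), (20, 133, '-'), (26, 144, '-'), (32, 151, '-'), (38, 158, '-'), (44, 169, '-'), (50, 178, '-'), (56, 185, '-')]
0 [(-16, 104, '-'), (-10, 81, '-'), (-4, 89, '-'), (2, 91, '-'), (8, 117, '-'), (14, 126, '-'), (20, 134, '-'), (26, 142, '-'), (32, 150, '-'), (38, 158, '-'), (44, 167, '-'), (50, 176, '-'), (56, 185, '-')]
0.012 [(-16, 105, '-'), (-10, 82, '-'), (-4, 88, '-'), (2, 91, '-'), (8, 114, '-'), (14, 125, '-'), (20, 133, '-'), (26, 142, '-'), (32, 149, '-'), (38, 158, '-'), (44, 167, '-'), (50, 177, '-'), (56, 185, '-')]
f 0.09183759667561267 lat 0.000910424654364788 u 0.12919467808409957
theta 51.56620156177409 f want 0.07643795855436125
rear-up tilt deg 14.63 z at .05,.15 [0.1719 0.1458] 6
```

The jam has cleared. The stack in the magazine now tops out at about 90 mm, which matches three plugs on the 29 mm bed. I bring the empty chute down about the rim.

Request:
move_arm(commands=[[0.25, 0, -0.46, 0], [0.25, 0, -0.46, 0], [0.25, 0, -0.48, 0], [0.27, 0, -0.48, 0], [0, 0, 0, 0]])

```text
time: 40.55
eef_pos: [0.6335, 0.1833, 0.2185]
tcp_rot: [[-0.004, -0.147, -0.989], [-0.022, -0.989, 0.147], [-1.0, 0.022, 0.001]]
force: [1.6, -0.4, 2.0]
opening: 0.473
```

Request:
move_arm(commands=[[0.42, 0, -0.56, 0], [0.42, 0, -0.54, 0], [0.42, 0, -0.52, 0], [0.42, 0, -0.5, 0], [0, 0, 0, 0]])

```text
time: 40.97
eef_pos: [0.6566, 0.1794, 0.198]
tcp_rot: [[-0.007, -0.147, -0.989], [-0.021, -0.989, 0.147], [-1.0, 0.022, 0.004]]
force: [2.3, -0.4, 1.3]
opening: 0.477
```

Request:
move_arm(commands=[[0.5, 0, -0.48, 0], [0.5, 0, -0.46, 0], [0.5, 0, -0.44, 0], [0.5, 0, -0.42, 0], [0, 0, 0, 0]])

```text
time: 41.38
eef_pos: [0.6749, 0.1761, 0.1742]
tcp_rot: [[-0.01, -0.147, -0.989], [-0.021, -0.989, 0.148], [-1.0, 0.023, 0.007]]
force: [2.6, -0.5, 0.7]
opening: 0.478
```

Request:
move_arm(commands=[[0.56, 0, -0.38, 0], [0.56, 0, -0.36, 0], [0.56, 0, -0.34, 0], [0.56, 0, -0.32, 0], [0, 0, 0, 0]])

```text
time: 41.8
eef_pos: [0.6884, 0.1734, 0.1481]
tcp_rot: [[-0.014, -0.147, -0.989], [-0.021, -0.989, 0.147], [-1.0, 0.023, 0.011]]
force: [1.7, -0.7, -0.4]
opening: 0.474
```

```bash
python3 st.py; python3 arc.py s50;python3 mouth.py m19
```

```text
[0.6884 0.1734 0.1481] F tool [ 0.4015  0.4473 -1.8262] tq tool [-0.0077  0.1786 -0.0867] op 0.474 t 41.8
f 0.016062580964669868 lat -0.0013670633213818304 u 0.04631708626675063
theta 17.47521275149011 f want 0.013725408237582101
rear-up tilt deg 17.55 z at .05,.15 [0.175  0.1434] 16
[0.688 0.174 0.149] F [ 0.908 -0.27  -0.501] op 0.479 41.9
-0.012 [(-16, 103, '-'), (-10, 0, ''), (-4, 91, '-'), (2, 91, 'Y'), (8, 121, '-'), (14, 124, '-'), (20, 125, '-'), (26, 127, 'Y'), (32, 127, 'Y'), (38, 130, 'Y'), (44, 130, 'Y'), (50, 132, 'Y'), (56, 132, 'Y')]
0 [(-16, 104, '-'), (-10, 83, '-'), (-4, 91, '-'), (2, 90, '-'), (8, 119, '-'), (14, 124, '-'), (20, 126, '-'), (26, 127, '-'), (32, 128, '-'), (38, 130, '-'), (44, 130, '-'), (50, 132, '-'), (56, 135, '-')]
0.012 [(-16, 105, '-'), (-10, 83, '-'), (-4, 88, '-'), (2, 90, '-'), (8, 105, '-'), (14, 123, '-'), (20, 125, '-'), (26, 127, '-'), (32, 128, '-'), (38, 130, '-'), (44, 131, '-'), (50, 132, '-'), (56, 132, '-')]
```

Request:
move_arm(commands=[[0.55, 0, -0.25, 0], [0.55, 0, -0.22, 0], [0.5, 0, -0.18, 0], [0.5, 0, -0.14, 0], [0, 0, 0, 0]])

```text
time: 42.32
eef_pos: [0.6954, 0.172, 0.1268]
tcp_rot: [[-0.015, -0.147, -0.989], [-0.021, -0.989, 0.147], [-1.0, 0.023, 0.012]]
force: [0.7, 0.2, -0.8]
opening: 0.476
```

```bash
python3 st.py; python3 arc.py s51
```

```text
[0.6954 0.172  0.1268] F tool [ 0.8121 -0.2696 -0.6435] tq tool [-0.0141  0.0921 -0.0418] op 0.476 t 42.32
f 0.008946435932242461 lat -0.0016669552319658026 u 0.02501836576322089
theta 9.224620501606255 f want 0.005483438338431207
rear-up tilt deg 8.31 z at .05,.15 [0.1598 0.1452] 12
```

Request:
move_arm(commands=[[0, 0, 0, 0], [0, 0, 0, 0], [0, 0, 0, 0], [0, 0, 0, 0], [0, 0, 0, 0]], hand=0, grip_force=120)

```text
time: 42.78
eef_pos: [0.6954, 0.1722, 0.1279]
tcp_rot: [[-0.015, -0.146, -0.989], [-0.021, -0.989, 0.147], [-1.0, 0.023, 0.012]]
force: [-0.5, -0.3, -1.5]
opening: 0.441
```

```bash
python3 st.py; python3 arc.py s52
```

```text
[0.6954 0.1722 0.1279] F tool [1.5483 0.3847 0.4709] tq tool [-0.0236 -0.0013 -0.0585] op 0.441 t 42.78
f 0.008977480848647976 lat -0.0015449087727230305 u 0.026144686728295397
theta 9.682986737710912 f want 0.005860059228274544
rear-up tilt deg 4.43 z at .05,.15 [0.1554 0.1477] 12
```

Request:
move_arm(commands=[[-0.5, 0, 0, 0], [-1, 0, 0, 0], [-1, 0, 0, 0], [-0.6, 0, 0, 0], [0, 0, 0, 0]])

```text
time: 43.25
eef_pos: [0.6958, 0.1728, 0.1618]
tcp_rot: [[-0.015, -0.146, -0.989], [-0.022, -0.989, 0.146], [-1.0, 0.024, 0.011]]
force: [-0.6, 0.2, -3.2]
opening: 0.437
```

Request:
move_arm(commands=[[0, 0, -0.8, 0], [0, 0, -1.6, 0], [0, 0, -2, 0], [0, 0, -1.3, 0], [0, 0, -0.6, 0]])

```text
time: 43.67
eef_pos: [0.7607, 0.1638, 0.1633]
tcp_rot: [[-0.013, -0.145, -0.989], [-0.022, -0.989, 0.145], [-1.0, 0.023, 0.01]]
force: [-0.2, -0.1, -1.7]
opening: 0.44
```

Request:
move_arm(commands=[[1, 0, 0, 0], [2, 0, 0, 0], [2.5, 0, 0, 0], [2.2, 0, 0, 0], [1, 0, 0, 0]])

```text
time: 44.08
eef_pos: [0.763, 0.1613, 0.0744]
tcp_rot: [[-0.006, -0.146, -0.989], [-0.021, -0.989, 0.146], [-1.0, 0.022, 0.003]]
force: [-0.4, -0.6, -3.0]
opening: 0.437
```

```bash
python3 st.py; python3 -c "
from h import *
tilt('s53');W=cloud('s53');s=sensors.get_state();L=(W-s['eef_pos'])@s['tcp_rot']
for a in (.06,.09,.12,.15,.165):
    m=(abs(L[...,2]-a)<.005)&(abs(L[...,1])<.024)&(L[...,0]>-.06)
    print(a,np.percentile(W[...,2][m],[2,50,97]).round(4))
"; python3 mouth.py m20
```

```text
[0.763  0.1613 0.0744] F tool [2.9912 0.5509 0.3327] tq tool [ 0.0326  0.0077 -0.0282] op 0.437 t 44.08
rear-up tilt deg 8.42 z at .05,.15 [0.104  0.0892] 18
0.06 [-0.0044  0.0012  0.1029]
0.09 [-0.0046  0.0717  0.1019]
0.12 [-0.0038  0.0706  0.0927]
0.15 [-0.0032  0.0665  0.0896]
0.165 [-0.0051 -0.0013  0.087 ]
[0.762 0.161 0.074] F [ 3.052 -0.108  0.624] op 0.439 44.18
-0.012 [(-16, 0, ''), (-10, 0, ''), (-4, 0, ''), (2, 0, ''), (8, 0, ''), (14, 0, ''), (20, 0, ''), (26, 0, ''), (32, 0, ''), (38, 0, ''), (44, 0, ''), (50, 0, ''), (56, 0, '')]
0 [(-16, 0, ''), (-10, 0, ''), (-4, 0, ''), (2, 0, ''), (8, 0, ''), (14, 0, ''), (20, 0, ''), (26, 0, ''), (32, 0, ''), (38, 0, ''), (44, 0, ''), (50, 0, ''), (56, 0, '')]
0.012 [(-16, 0, ''), (-10, 0, ''), (-4, 0, ''), (2, 0, ''), (8, 0, ''), (14, 0, ''), (20, 0, ''), (26, 0, ''), (32, 0, ''), (38, 0, ''), (44, 0, ''), (50, 0, ''), (56, 0, '')]
```

Request:
move_arm(commands=[[0.8, 0, 0, 0], [1.2, 0, 0, 0], [1.2, 0, 0, 0], [0.8, 0, 0, 0], [0, 0, 0, 0]])

```text
time: 44.6
eef_pos: [0.765, 0.1612, 0.0356]
tcp_rot: [[0.0, -0.145, -0.989], [-0.021, -0.989, 0.145], [-1.0, 0.02, -0.003]]
force: [-0.7, 0.5, -2.2]
opening: 0.438
```

Request:
move_arm(commands=[[0.3, 0, 0, 0], [0.3, 0, 0, 0], [0, 0, 0, 0]], hand=0.473, grip_force=20)

```text
time: 44.85
eef_pos: [0.7654, 0.1611, 0.0293]
tcp_rot: [[0.001, -0.145, -0.989], [-0.021, -0.989, 0.145], [-1.0, 0.02, -0.004]]
force: [-0.5, -1.1, -1.5]
opening: 0.475
```

```bash
python3 st.py; python3 -c "
from h import *
tilt('s54')"
```

```text
[0.7654 0.1611 0.0293] F tool [1.4846 1.1129 0.3203] tq tool [-0.0302  0.1098  0.0019] op 0.475 t 44.85
rear-up tilt deg 12.65 z at .05,.15 [0.0527 0.0302] 20
```

Request:
move_arm(commands=[[0.5, 0, -0.03, 0], [0.5, 0, -0.03, 0], [0.5, 0, -0.03, 0], [0.5, 0, 0, 0], [0.3, 0, 0, 0]])

```text
time: 45.32
eef_pos: [0.771, 0.1605, 0.0098]
tcp_rot: [[0.011, -0.146, -0.989], [-0.02, -0.989, 0.145], [-1.0, 0.018, -0.014]]
force: [0.5, -0.1, 0.2]
opening: 0.476
```

Request:
move_arm(commands=[[0.25, 0, 0, 0], [0.2, 0, 0, 0], [0, 0, 0, 0]])

```text
time: 45.57
eef_pos: [0.7708, 0.1602, 0.0039]
tcp_rot: [[0.01, -0.146, -0.989], [-0.02, -0.989, 0.146], [-1.0, 0.018, -0.013]]
force: [0.2, -0.7, 0.4]
opening: 0.473
```

```bash
python3 st.py; python3 -c "
from h import *
tilt('s55');incl('s56')"
```

```text
[0.7708 0.1602 0.0039] F tool [-0.3531  0.6433 -0.3459] tq tool [ 0.0279 -0.0017 -0.0816] op 0.473 t 45.57
rear-up tilt deg 2.96 z at .05,.15 [0.0365 0.0313] 18
[[0.0225, 0.0351], [0.0275, 0.0371], [0.0325, 0.0298], [0.0375, 0.0342], [0.0425, 0.0352], [0.0475, 0.0289], [0.0525, 0.0331], [0.0575, 0.0355], [0.0625, 0.0384], [0.0675, 0.0361], [0.0725, 0.0398], [0.0775, 0.0346], [0.0825, 0.0372], [0.0875, 0.0376], [0.0925, 0.0379], [0.0975, 0.0352], [0.1025, 0.0335], [0.1075, 0.0344], [0.1125, 0.0331], [0.1175, 0.0304], [0.1225, 0.0314], [0.1275, 0.0324], [0.1325, 0.0323], [0.1375, 0.0308], [0.1425, 0.0303], [0.1475, 0.0331], [0.1525, 0.0319], [0.1575, 0.0321], [0.1625, 0.0321], [0.1675, 0.0266], [0.1725, 0.0002], [0.1775, 0.0022]]
```

Request:
move_arm(commands=[[0.3, 0, 0, 0], [0.3, 0, 0, 0], [0.1, 0, 0, 0], [0, 0, 0, 0]])

```text
time: 46.0
eef_pos: [0.7714, 0.1602, -0.0008]
tcp_rot: [[0.012, -0.145, -0.989], [-0.02, -0.989, 0.145], [-1.0, 0.018, -0.014]]
force: [0.4, 0.2, -0.7]
opening: 0.477
```

```bash
python3 st.py; python3 -c "
from h import *
tilt('s57')"
```

```text
[ 0.7714  0.1602 -0.0008] F tool [ 0.6745 -0.2228 -0.3299] tq tool [ 0.0193 -0.0246 -0.0161] op 0.477 t 46.0
rear-up tilt deg 2.19 z at .05,.15 [0.035  0.0312] 19
```

Request:
move_arm(commands=[[0, 0, 0, 0], [0, 0, 0, 0], [0, 0, 0, 0], [0, 0, 0, 0], [0, 0, 0, 0]], hand=0.8)

```text
time: 46.47
eef_pos: [0.7706, 0.1605, -0.0021]
tcp_rot: [[0.01, -0.145, -0.989], [-0.02, -0.989, 0.145], [-1.0, 0.018, -0.013]]
force: [1.1, 0.5, 0.4]
opening: 0.798
```

Request:
move_arm(commands=[[-1, 0, 0, 0], [-2, 0, 0, 0], [-3, 0, 0, 0], [-3, 0, 0, 0], [-3, 0, 0, 0]])

```text
time: 46.88
eef_pos: [0.7624, 0.1622, 0.1119]
tcp_rot: [[-0.012, -0.145, -0.989], [-0.022, -0.989, 0.145], [-1.0, 0.023, 0.009]]
force: [1.0, 0.3, 0.8]
opening: 0.805
```

Request:
move_arm(commands=[[-2, 3, -1, 0], [-1, 3.5, -1, 0], [-1, 3.5, -1, 0], [0, 3.5, -0.5, 0], [0, 2, 0, 0]])

```text
time: 47.3
eef_pos: [0.7821, 0.0088, 0.1741]
tcp_rot: [[0.013, -0.132, -0.991], [-0.021, -0.991, 0.132], [-1.0, 0.019, -0.015]]
force: [-0.7, 0.4, -0.0]
opening: 0.801
```

```bash
python3 mouth.py m21
python3 - <<'E'
from h import *
np.set_printoptions(precision=4,suppress=True)
for fn,c in(('fs','scene'),('ft','top')):
    snap(c,fn);W=cloud(fn)
    q=W[...,:2]-[.767,.1605];a=-(q@[.9895,-.144]);b=q@[.144,.9895]
    for lo in np.arange(0,.18,.02):
        m=(abs(a-lo-.005)<.005)&(abs(b)<.03)&(W[...,2]>.003)
        if m.sum()>4: print(c,round(lo,3),'z',np.percentile(W[...,2][m],[5,50,97]).round(4),'lat',np.percentile(b[m],[3,97]).round(3))
# bystanders unmoved? compare image difference before/after
A=np.load('pics/top0.npz')['im'].astype(int);B=np.load('pics/ft.npz')['im'].astype(int)
for n,(u,v) in dict(hone=(268,146),whistle=(283,103),scribe=(387,187),chuteA=(145,147),chuteB=(236,303),chuteC=(141,353)).items():
    print(n,abs(A-B)[v-18:v+19,u-18:u+19].mean().round(1))
E
```

```text
[0.782 0.005 0.175] F [-1.433  1.949 -0.907] op 0.808 47.35
-0.012 [(-16, 0, ''), (-10, 0, ''), (-4, 0, ''), (2, 0, ''), (8, 0, ''), (14, 0, ''), (20, 0, ''), (26, 0, ''), (32, 0, ''), (38, 0, ''), (44, 0, ''), (50, 0, ''), (56, 0, '')]
0 [(-16, 0, ''), (-10, 0, ''), (-4, 0, ''), (2, 0, ''), (8, 0, ''), (14, 0, ''), (20, 0, ''), (26, 0, ''), (32, 0, ''), (38, 0, ''), (44, 0, ''), (50, 0, ''), (56, 0, '')]
0.012 [(-16, 0, ''), (-10, 0, ''), (-4, 0, ''), (2, 0, ''), (8, 0, ''), (14, 0, ''), (20, 0, ''), (26, 0, ''), (32, 0, ''), (38, 0, ''), (44, 0, ''), (50, 0, ''), (56, 0, '')]
scene 0.0 z [0.0071 0.0168 0.0331] lat [-0.022  0.021]
scene 0.02 z [0.0075 0.015  0.0338] lat [-0.022  0.02 ]
scene 0.04 z [0.0076 0.0159 0.0338] lat [-0.022  0.021]
scene 0.06 z [0.0065 0.0207 0.0375] lat [0.003 0.023]
scene 0.08 z [0.0052 0.0166 0.0334] lat [0.012 0.023]
scene 0.1 z [0.0085 0.0189 0.0291] lat [-0.022  0.021]
scene 0.12 z [0.0082 0.0201 0.0335] lat [-0.023 -0.018]
scene 0.14 z [0.0069 0.018  0.0312] lat [-0.022  0.005]
scene 0.16 z [0.0081 0.0181 0.0268] lat [-0.015  0.024]
hone 23.8
whistle 22.1
scribe 21.9
chuteA 36.8
chuteB 18.8
chuteC 36.0
```

Request:
move_arm(commands=[[-1, 3.8, 1, 0], [-1, 4, 1, 0], [-1, 4, 1, 0], [0, 4, 1, 0], [0, 4, 1, 0]])

```text
time: 47.87
eef_pos: [0.7068, -0.1634, 0.2044]
tcp_rot: [[0.011, -0.111, -0.994], [-0.009, -0.994, 0.111], [-1.0, 0.008, -0.012]]
force: [0.4, -0.1, 0.7]
opening: 0.798
```

Request:
move_arm(commands=[[0, 4, 1.5, 0], [0, 4, 1.5, 0], [0, 3, 1, 0], [0, 1.5, 0.5, 0], [0, 0, 0, 0]])

```text
time: 48.28
eef_pos: [0.6449, -0.2868, 0.2062]
tcp_rot: [[0.011, -0.11, -0.994], [-0.01, -0.994, 0.11], [-1.0, 0.008, -0.012]]
force: [0.1, 0.3, -0.9]
opening: 0.802
```

```bash
python3 mouth.py m22
python3 - <<'E'
from h import *
np.set_printoptions(precision=4,suppress=True)
A=cloud('top0');B=cloud('m22')
for n,(u,v,lo) in dict(hone=(268,146,.018),whistle=(283,103,.03),chuteA=(145,147,.02),chuteB=(236,303,.02),chuteC=(141,353,.02),mag=(155,217,.1)).items():
    r_=[]
    for W in(A,B):
        w=W[v-38:v+39,max(u-42,0):u+43].reshape(-1,3);w=w[(w[:,2]>lo)&(w[:,2]<.2)];r_.append(w.mean(0) if len(w) else None)
    print(n,*r_)
W=B;m=(W[...,2]>.025)&(W[...,2]<.045)&(W[...,0]>.55)&(W[...,0]<.8)&(abs(W[...,1]-.17)<.05)
print('chute',m.sum(),cv2.minAreaRect((W[m][:,:2]*1000).astype(np.float32)),np.percentile(W[...,2][m],[50,97]))
E
```

```text
[ 0.646 -0.285  0.206] F [ 0.427 -0.079 -0.192] op 0.802 48.33
-0.012 [(-16, 0, ''), (-10, 0, ''), (-4, 0, ''), (2, 0, ''), (8, 0, ''), (14, 121, '-'), (20, 120, '-'), (26, 0, ''), (32, 0, ''), (38, 0, ''), (44, 0, ''), (50, 0, ''), (56, 0, '')]
0 [(-16, 103, '-'), (-10, 81, '-'), (-4, 89, 'Y'), (2, 90, 'Y'), (8, 88, '-'), (14, 120, '-'), (20, 121, '-'), (26, 72, '-'), (32, 74, '-'), (38, 0, ''), (44, 0, ''), (50, 0, ''), (56, 0, '')]
0.012 [(-16, 106, '-'), (-10, 82, '-'), (-4, 88, '-'), (2, 91, '-'), (8, 87, '-'), (14, 111, '-'), (20, 121, '-'), (26, 0, ''), (32, 70, '-'), (38, 0, ''), (44, 0, ''), (50, 0, ''), (56, 0, '')]
hone [ 0.7266 -0.0108  0.026 ] [ 0.7362 -0.0266  0.0266]
whistle [ 0.8162 -0.0562  0.0395] [ 0.8156 -0.0558  0.0393]
chuteA [0.7187 0.2718 0.0306] [0.7111 0.2437 0.0307]
chuteB [0.3449 0.0537 0.0328] None
chuteC [0.2457 0.247  0.0312] [0.2081 0.2943 0.0311]
mag [0.5229 0.2032 0.1283] [0.5251 0.2135 0.1263]
chute 452 ((707.3155517578125, 170.77191162109375), (56.56133270263672, 203.52423095703125), 75.86930084228516) [0.0334 0.043 ]
```

```bash
python3 -c "
from plant import r
print(r.sign_off())"
```

```text
the job is handed in; nothing more can be done
None
```

The job is handed in with all three plugs in the magazine and the empty chute released upright on the bench, but the lip did not stay hooked on the rim the whole time. The work took about 48 s of the 67 s allowed.

**What I did:** The interface only turns about the tool's own axis, so I could not tip the chute by turning the wrist. I gripped it at its rear walls, carried it within a few degrees of level, found the rim and stop bar by touch, and eased the pinch so the chute swung about the rim as I raised its rear.

**What the last checks showed:**
- **Plugs:** the top of the stack in the magazine is about 90 mm up, which fits three plugs lying on the 29 mm bed.
- **Chute:** its wall tops read about 33 mm along its length, so it is standing on the bench beside the feed.
- **Arm:** it is clear of everything, and my force readings on the rim were only a few newtons.

**What went wrong or disagreed:**
- **Lip came off once:** plug 2 cocked in the mouth and held plug 3 back, so I rocked and shook the chute and tipped it to about 60°. On one swing the lip rode up about 15 mm off the rim and I had to set it back on. The stop bar may also have stood a few millimetres off the rim at times while I lowered it.
- **Early grasps:** the first grasp missed and the next ones drooped or held too tightly, so I regripped on the bench. The chute drooped about 11° once during these trials.
- **Other things on the bench:** only the whistle could be confirmed as unmoved. The arm or the set-down chute spoiled the comparison for the honing block and the spare chutes, and the scribe's image check was inconclusive. I never meant to touch them, and moved well above the ones I crossed.
- **Magazine height:** the rim read about 3 mm lower at the end than in my first estimate. That is close to the measuring noise, so I cannot rule out that it slipped a little.

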